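# Book long badges into the parts drawer with a scanner

### The job

Pull the cabinet's upper drawer all the way out and lay every long badge from the bench in it, leaving the short ones where they lie. Then pick up the scanner and, from about 10 cm away and square to it, hold it steadily on the job card's label (red stand) for a good second, and after that likewise on the cabinet's label (yellow board). Finally put the scanner back in its dock and push the drawer fully shut.

Things in the scene. Friction and masses are not known exactly. Their poses are not given: they have to be found in the camera images.
- long1: long badge (key tag), one of the long ones: flat steel bar with red and yellow enamel face, 64 mm long overall (the last 12 mm at its +x end is a narrower lug with a hole), 20 mm wide, 8 mm thick, about 35 g; origin at the centre of its underside, x along its length, z up through the face; may be absent
- long2: long badge (key tag), one of the long ones: flat steel bar with red and yellow enamel face, 64 mm long overall (the last 12 mm at its +x end is a narrower lug with a hole), 20 mm wide, 8 mm thick, about 35 g; origin at the centre of its underside, x along its length, z up through the face; may be absent
- long3: long badge (key tag), one of the long ones: flat steel bar with red and yellow enamel face, 64 mm long overall (the last 12 mm at its +x end is a narrower lug with a hole), 20 mm wide, 8 mm thick, about 35 g; origin at the centre of its underside, x along its length, z up through the face; may be absent
- long4: long badge (key tag), one of the long ones: flat steel bar with red and yellow enamel face, 64 mm long overall (the last 12 mm at its +x end is a narrower lug with a hole), 20 mm wide, 8 mm thick, about 35 g; origin at the centre of its underside, x along its length, z up through the face; may be absent
- long5: long badge (key tag), one of the long ones: flat steel bar with red and yellow enamel face, 64 mm long overall (the last 12 mm at its +x end is a narrower lug with a hole), 20 mm wide, 8 mm thick, about 35 g; origin at the centre of its underside, x along its length, z up through the face; may be absent
- short1: short badge (key tag), one of the short ones: flat steel bar with red and yellow enamel face, 46 mm long overall (the last 12 mm at its +x end is a narrower lug with a hole), 20 mm wide, 8 mm thick, about 35 g; origin at the centre of its underside, x along its length, z up through the face; looks like the long ones but shorter
- short2: short badge (key tag), one of the short ones: flat steel bar with red and yellow enamel face, 46 mm long overall (the last 12 mm at its +x end is a narrower lug with a hole), 20 mm wide, 8 mm thick, about 35 g; origin at the centre of its underside, x along its length, z up through the face; looks like the long ones but shorter
- short3: short badge (key tag), one of the short ones: flat steel bar with red and yellow enamel face, 46 mm long overall (the last 12 mm at its +x end is a narrower lug with a hole), 20 mm wide, 8 mm thick, about 35 g; origin at the centre of its underside, x along its length, z up through the face; looks like the long ones but shorter
- cabinet_drawer0 (a joint): the upper drawer of the grey two-drawer parts cabinet (blue fronts): 0 shut, grows as it is pulled out towards the robot, stop at 0.134 m; it slides freely with about 1 to 2 N
- cabinet_drawer0_handle (a point): middle of the upper drawer's steel bar handle: a horizontal bar 11 mm thick and 120 mm long (along y), standing 35 mm off the drawer front, 38 mm below the cabinet's top (the top is 150 mm above the bench); x of this frame points into the cabinet, so the drawer opens along -x; moves with the drawer
- drawer_floor (a point): centre of the upper drawer's inner floor, moves with the drawer; the handle lies 0.1335 m from here towards -x and 0.027 m above it; inside, the drawer is 155 mm long (x) by 198 mm wide (y), its side walls rise 43 mm above the floor; same axes as the handle; with the drawer fully out, the part with x below +0.05 stands clear of the cabinet
- card_label: the job card's label: white 70 x 45 mm paper label with black bars on a red board leaning back 30 degrees, facing the robot and upward; origin at the centre of its face, +x runs into the label (a scanner reading it squarely points along this +x), y along its length, z up its face; the red stand stands on the bench, label centre about 48 mm above the bench
- drawer_label: the cabinet's label: white 70 x 45 mm paper label with black bars on a yellow board leaning back 30 degrees, facing the robot and upward; origin at the centre of its face, +x runs into the label (a scanner reading it squarely points along this +x), y along its length, z up its face; the yellow board stands on top of the cabinet, label centre about 192 mm above the bench, board 100 mm wide
- scanner: handheld barcode scanner: yellow bar 120 mm long (x), 40 mm wide (y), 30 mm high (z), about 140 g, with a black nose and glass window at its +x end; it reads straight ahead along +x; origin at the centre of its underside; starts lying in its dock, graspable across its 40 mm width
- scanner_center (a point): the centre of the scanner's body
- scanner_nose (a point): the centre of the scanner's window, 60 mm ahead of the scanner's centre along its x
- beam_spot (a point): the point on the scanner's beam 100 mm ahead of its window (160 mm ahead of its centre): reading distance
- dock_seat (a point): the scanner's dock: black rubber pad 150 x 68 mm, 6 mm thick, on the bench, with four grey guide cheeks 20 mm above the bench standing 28 to 34 mm either side of its middle line near the ends (the middle 70 mm is free for fingers); origin at the centre of the pad's upper face, x along its length (the scanner's nose points to +x)
Mind the look-alikes: they are no part of the job. Leave any green or turquoise look-alike of the long3 alone.

How it is judged (in metres and radians):
On the way, in this order (a step that is already met when the one before it is completed fails the run):
1. the upper drawer is pulled out to its stop (within 10 mm) (value of joint cabinet_drawer0 above 0.124 m), for 0.2 s.
2. every long badge lies in the drawer, released (x of long1 in the frame of drawer_floor between -0.085 and 0.085 m and y of long1 in the frame of drawer_floor between -0.11 and 0.11 m and z of long1 in the frame of drawer_floor between -0.01 and 0.045 m and linear speed of each of long1, long2, long3, long4, long5 below 0.03 m/s and contact force between the fingers and long1 below 0.3 N and x of long2 in the frame of drawer_floor between -0.085 and 0.085 m and y of long2 in the frame of drawer_floor between -0.11 and 0.11 m and z of long2 in the frame of drawer_floor between -0.01 and 0.045 m and contact force between the fingers and long2 below 0.3 N and x of long3 in the frame of drawer_floor between -0.085 and 0.085 m and y of long3 in the frame of drawer_floor between -0.11 and 0.11 m and z of long3 in the frame of drawer_floor between -0.01 and 0.045 m and contact force between the fingers and long3 below 0.3 N and x of long4 in the frame of drawer_floor between -0.085 and 0.085 m and y of long4 in the frame of drawer_floor between -0.11 and 0.11 m and z of long4 in the frame of drawer_floor between -0.01 and 0.045 m and contact force between the fingers and long4 below 0.3 N and x of long5 in the frame of drawer_floor between -0.085 and 0.085 m and y of long5 in the frame of drawer_floor between -0.11 and 0.11 m and z of long5 in the frame of drawer_floor between -0.01 and 0.045 m and contact force between the fingers and long5 below 0.3 N and value of joint cabinet_drawer0 above 0.06 m), for 0.3 s.
3. the held scanner reads the job card's label: window 50 to 150 mm from it, beam on the label, within 20 degrees of square, steady (y of beam_spot in the frame of card_label between -0.025 and 0.025 m and z of beam_spot in the frame of card_label between -0.02 and 0.02 m and x of scanner_nose in the frame of card_label between -0.15 and -0.05 m and angle between the x axis of scanner and the x axis of card_label, either way round below 0.35 rad and linear speed of scanner below 0.025 m/s and angular speed of scanner below 0.3 rad/s and contact force between the fingers and scanner above 1 N), for 0.8 s.
4. the held scanner reads the cabinet's label in the same way (y of beam_spot in the frame of drawer_label between -0.025 and 0.025 m and z of beam_spot in the frame of drawer_label between -0.02 and 0.02 m and x of scanner_nose in the frame of drawer_label between -0.15 and -0.05 m and angle between the x axis of scanner and the x axis of drawer_label, either way round below 0.35 rad and linear speed of scanner below 0.025 m/s and angular speed of scanner below 0.3 rad/s and contact force between the fingers and scanner above 1 N), for 0.8 s.
5. the scanner lies in its dock again, released (horizontal distance between scanner_center and dock_seat below 0.02 m and z of scanner_center in the frame of dock_seat below 0.027 m and angle between the x axis of scanner and the x axis of dock_seat, either way round below 0.25 rad and linear speed of scanner below 0.03 m/s and contact force between the fingers and scanner below 0.3 N), for 0.2 s.
At the end, for the whole second after the job is handed in: The upper drawer is shut (within 10 mm) with every long badge inside, the scanner rests in its dock (centre within 20 mm, lengthwise within 14 degrees), and the short badges lie on the bench within 60 mm of where they were (all of step 5 and value of joint cabinet_drawer0 below 0.01 m and x of long1 in the frame of drawer_floor between -0.085 and 0.085 m and y of long1 in the frame of drawer_floor between -0.11 and 0.11 m and z of long1 in the frame of drawer_floor between -0.01 and 0.045 m and linear speed of each of long1, long2, long3, long4, long5 below 0.03 m/s and contact force between the fingers and long1 below 0.3 N and x of long2 in the frame of drawer_floor between -0.085 and 0.085 m and y of long2 in the frame of drawer_floor between -0.11 and 0.11 m and z of long2 in the frame of drawer_floor between -0.01 and 0.045 m and contact force between the fingers and long2 below 0.3 N and x of long3 in the frame of drawer_floor between -0.085 and 0.085 m and y of long3 in the frame of drawer_floor between -0.11 and 0.11 m and z of long3 in the frame of drawer_floor between -0.01 and 0.045 m and contact force between the fingers and long3 below 0.3 N and x of long4 in the frame of drawer_floor between -0.085 and 0.085 m and y of long4 in the frame of drawer_floor between -0.11 and 0.11 m and z of long4 in the frame of drawer_floor between -0.01 and 0.045 m and contact force between the fingers and long4 below 0.3 N and x of long5 in the frame of drawer_floor between -0.085 and 0.085 m and y of long5 in the frame of drawer_floor between -0.11 and 0.11 m and z of long5 in the frame of drawer_floor between -0.01 and 0.045 m and contact force between the fingers and long5 below 0.3 N and distance of each of short1, short2, short3 from where it was at the start of the episode below 0.06 m and height (world z) of each of short1, short2, short3 below 0.02 m); the robot touches nothing.
Of long1, long2, long3, long4, long5 only 3 to 5 are there at a start; the rules pass over those that are not, and their reading is None.
At some moment in a run one of long1, long2, long3, long4, long5 may be knocked a few centimetres aside while the robot is not near it.
Once in a run the grip may slacken for a moment while it holds something.
It also fails if it takes over 210 s, if anything falls off the work surface, if the arm or the gripper's body presses on something with over 40 N, if the wrist force passes 120 N, or if a joint passes its speed limit or range.

### The arm

A 6-joint arm with a two-finger parallel gripper is mounted at the origin on the work surface. World frame = base frame: x ahead of the robot, y to its left, z up, the work surface at z = 0. Lengths are in mm, angles in rad, forces in N, time in s.
With the tool pointing down it reaches from about 300 to 875 mm from the base axis. Payload 6.4 kg.
Tool frame: the origin (TCP) lies on the centre line of the jaws, within the pads' length; the fingertips stand 25 mm ahead of it and the grasp point (between the pads) lies 6 mm ahead of it; z points along the fingers, y is the line along which they close (so a half turn about z gives the same grasp; the last joint's range is limited). The gripper opens to 88 mm and grips with 3 to 60 N. Pads are 18 mm wide; open, the fingers measure 123 mm over their backs; the gripper's body (75 mm by 187 mm) begins 45 mm behind the grasp point.
Start: joints at [-1.461, 0.181, 1.607, -0, 1.354, -0.206], TCP at [178.598, -546.575, 263.714] pointing down, gripper open.
Joint ranges: [-2.99, 2.99], [-0.89, 2.07], [0.3, 2.58], [-1.14, 4.28], [0, 2.63], [-3.12, 3.12]. Speed limits (rad/s): [2.57, 2.57, 3.01, 3.14, 3.14, 3.14].

### API

Orientations are given as a rotation vector (axis times angle).
In Python, from station import r, cams, cut_out gives the robot as it stands. The module is installed in compiled form; this text tells all that it offers.
- The arm moves only by the shell command python3 -m pendant 'ROWS' [FORCE]. ROWS is a JSON object of lists of equal length, an entry for each row: "offset": the shift along the tool's x, y, z normalised to -1 to 1, where 1 is 0.03 m, a list of three; "turn": the turn, a rotation vector about the tool's x, y, z normalised to -1 to 1, where 1 is 6 degrees, a list of three; "hand": the opening, from -1 (shut) to 1 (fully open). A call has 1 to 12 rows; each row shifts and turns the commanded pose from where the row before left it, along the tool's axes as they then stand; what a row does not reach is not made up. A row lasts 1/10 s, in which the tool goes at most 50 mm and 8.59 degrees, less where a joint would pass 70% of its speed; a pose out of reach is approached as far as the arm can. A call with a number of a shift or a turn outside -1 to 1 is refused whole. A call with a gripper value outside its range is refused whole. The fingers move at their own pace and stop on an object; FORCE is the grip in N (left out, the last holds). Time passes only in rows, so rows that do not move let the fingers close. It gives the time, the measured TCP pose, the force, the opening and the grip force at its end, in the units of the state.
- r.sense(): the state, without advancing time (a new reading comes with each control period).
- cams.snapshot(name): name is "side" or "top" or "wrist"; returns a dict with "pixels" (420x560x3 uint8, red, green, blue), "depth" (420x560 float32, mm along the optical axis (not along the pixel's ray), 0 where there is no reading), "fov_y" (degrees; the focal length in pixels is half the picture's height over the tangent of half this angle, whatever the lens; pixels are square), "cx", "cy" (the principal point, pixels), "R" (3x3) and "t" (3): a world point X has camera coordinates R X + t. Camera axes: x right, y down, z forward; pixel columns grow to the right and rows downward; lengths in mm; the calibration is good to about 2 mm. A picture is of the moment at which its call begins.
- r.finish_job(): hands the job in; it is judged then, once.
Trained networks look in a picture, given as the dict that the camera call returned (one of the last four; its "shot" number tells which), for a name from the list of things; names that differ only in an ending like _2 or _b are one class to them, and where a whole thing is asked for, a point or a joint stands for the part that bears it (a point fixed in the world has none). Each returns a list of dicts, best first, with "score" (0 to 1); they miss things now and then, are a little off and sometimes report something else, mostly with a low value. They report only what shows in the picture. A call takes as long as a camera call. They do not tell look-alikes from the thing itself.
- cut_out(target, picture): "region" (420x560 bool, what is visible of it) and "xy" ([column, row] in pixels, amid what is visible of it).
The state is a dict: "clock": time; "joints": joint angles; "joint_velocities": joint speeds; "tau": joint torques, N m; "ee_pos": TCP position; "eef_rot": TCP orientation; "force": force on the tool from outside, world axes, zero at the start; "wrist_torque": the same for the moment, N m; "finger_gap": finger opening in mm; "grasp_force": force on a finger pad.
Only numpy, scipy, OpenCV 4.12 (cv2) and the standard library are available. Lean on these libraries where they do the work, as an engineer would, in place of code of your own. Each camera call takes 0.05 s, during which the arm holds its last target. There are 200 camera calls.

## Working session

There is one attempt and no reset: what is moved stays moved. The work goes in short steps, Python scripts to look and compute and a shell command to move; the robot and the scene stay as the last step left them, time stands still between calls to the robot, and variables do not carry over. Pictures are saved under pics/ and viewed, at most 14 in all, crops included, and the job is handed in when it is done.

```bash
mkdir -p pics; cat > h.py <<'E'
import numpy as np, cv2
from scipy.spatial.transform import Rotation as Ro
from station import r, cams, cut_out
def save(p,name,crop=None,scale=1):
    im=p["pixels"][:,:,::-1]
    if crop: im=im[crop[1]:crop[3],crop[0]:crop[2]]
    cv2.imwrite("pics/"+name,cv2.resize(im,None,fx=scale,fy=scale,interpolation=cv2.INTER_CUBIC))
def pts(p,mask=None):
    d=p["depth"]; f=d.shape[0]/2/np.tan(np.radians(p["fov_y"])/2)
    v,u=np.nonzero((d>0)&(mask if mask is not None else True)); z=d[v,u]
    c=np.stack([(u-p["cx"])/f*z,(v-p["cy"])/f*z,z],1)
    return (c-p["t"])@np.array(p["R"]), u, v
def proj(p,X):
    f=420/2/np.tan(np.radians(p["fov_y"])/2); c=np.array(p["R"])@np.array(X)+p["t"]
    return c[0]/c[2]*f+p["cx"],c[1]/c[2]*f+p["cy"]
def delta(pos=None,rot=None):
    "units remaining, in tool axes: offset (1=30mm), turn (1=6deg)"
    s=r.sense(); R=Ro.from_rotvec(s["eef_rot"])
    if pos is not None: print("off",np.round(R.inv().apply(np.array(pos)-s["ee_pos"])/30,2))
    if rot is not None: print("turn",np.round((R.inv()*rot).as_rotvec()/np.radians(6),2))
E
python3 - <<'E'
from h import *
s=r.sense(); print(s["eef_rot"],s["finger_gap"],Ro.from_rotvec(s["eef_rot"]).as_matrix().round(3))
for n in ("top","side"):
    p=cams.snapshot(n); save(p,n+"1.png",scale=1.4); print(n,p["fov_y"],np.round(p["R"],3).tolist(),np.round(p["t"]))
    for t in ("long1","short1","scanner","cabinet_drawer0_handle","card_label","drawer_label"):
        for o in cut_out(t,p):
            P,u,v=pts(p,o["region"]); print(t,round(o["score"],2),np.round(o["xy"]),len(P),np.round(np.median(P,0)) if len(P) else None)
E
```

```text
[-3.10083145e+00 -4.93684867e-01 -1.44928608e-04] 88.0185345704384 [[ 0.951  0.311 -0.   ]
 [ 0.311 -0.951  0.002]
 [ 0.    -0.002 -1.   ]]
top 45.56583630321397 [[-0.016, -1.0, -0.017], [-0.998, 0.016, -0.053], [0.053, 0.016, -0.998]] [ -76.  597. 1133.]
long1 0.77 [316. 244.] 227 [ 507. -169.    7.]
long1 0.73 [354. 210.] 197 [ 581. -251.    7.]
long1 0.7 [312. 193.] 220 [ 625. -162.    7.]
long1 0.57 [318. 277.] 227 [ 429. -163.    7.]
long1 0.54 [277. 248.] 221 [504. -75.   7.]
long1 0.49 [367. 170.] 218 [ 678. -289.    7.]
short1 0.66 [282. 276.] 164 [430. -86.   7.]
short1 0.59 [349. 278.] 168 [ 428. -238.    7.]
short1 0.52 [348. 238.] 160 [ 512. -245.    7.]
short1 0.32 [293. 139.] 387 [ 746. -118.   48.]
scanner 0.57 [418. 255.] 1089 [ 480. -392.   34.]
scanner 0.34 [114. 198.] 1789 [612. 259. 128.]
cabinet_drawer0_handle 0.73 [115. 196.] 1901 [611. 260. 127.]
card_label 0.91 [292. 140.] 387 [ 745. -118.   48.]
card_label 0.59 [116. 197.] 1945 [611. 262. 127.]
drawer_label 0.94 [108. 156.] 470 [683. 248. 193.]
drawer_label 0.57 [417. 256.] 1040 [ 482. -392.   34.]
side 46.914862401288346 [[-0.746, -0.666, -0.012], [-0.423, 0.489, -0.763], [0.514, -0.564, -0.646]] [ 381.  390. 1006.]
long1 0.63 [326. 218.] 114 [ 581. -247.    6.]
long1 0.58 [310. 263.] 140 [501. -72.   6.]
long1 0.45 [314. 197.] 100 [ 673. -284.    5.]
short1 0.46 [176. 293.] 2988 [607. 271. 113.]
cabinet_drawer0_handle 0.97 [179. 291.] 3093 [608. 272. 113.]
cabinet_drawer0_handle 0.31 [253. 205.] 320 [ 744. -114.   48.]
card_label 0.56 [252. 207.] 283 [ 743. -116.   47.]
drawer_label 0.65 [252. 208.] 266 [ 742. -114.   44.]
drawer_label 0.57 [157. 247.] 568 [681. 251. 191.]
```

View pics/top1.png

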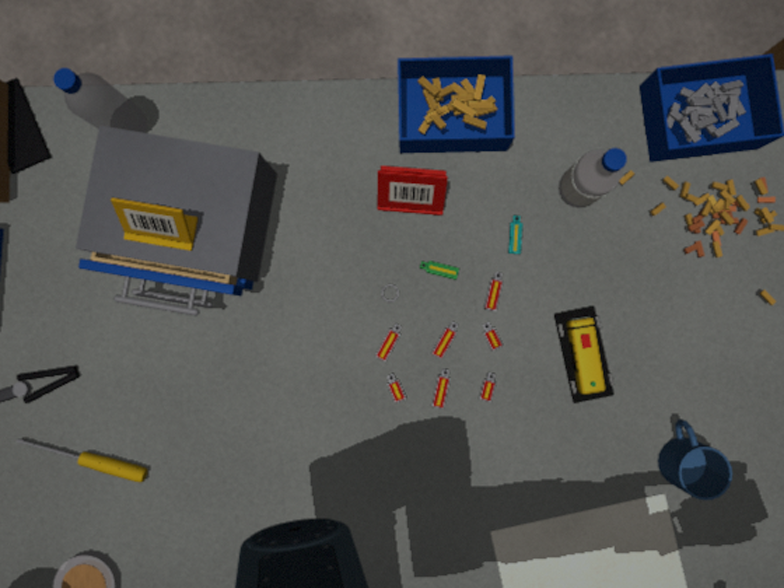

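View pics/side1.png

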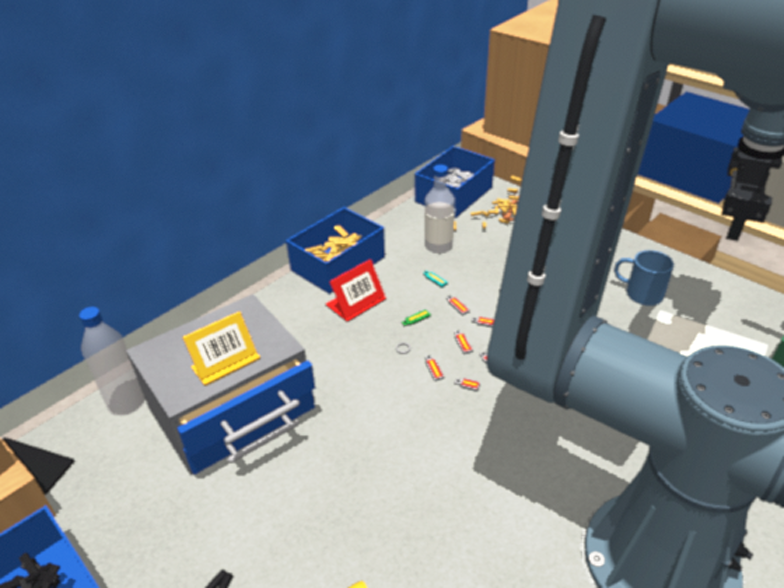

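```bash
python3 - <<'E'
from h import *
p=cams.snapshot("top"); save(p,"crop1.png",(255,150,395,300),4)
def rect(P):
    (c,(w,h),a)=cv2.minAreaRect(P[:,:2].astype(np.float32)); 
    if w<h: w,h,a=h,w,a+90
    return np.round([*c,w,h,a],1)
for t in ("long1","short1"):
    for o in cut_out(t,p):
        P,u,v=pts(p,o["region"]); P=P[(P[:,2]<15)&(P[:,2]>3.5)]
        if len(P)<20: continue
        col=p["pixels"][o["region"]].mean(0)
        # lug direction: mean of mask vs rect centre
        R=rect(P); d=np.array([np.cos(np.radians(R[4])),np.sin(np.radians(R[4]))])
        print(t,np.round(o["xy"]),R,"lugdir",np.round(-d*np.sign((P[:,:2].mean(0)-R[:2])@d),2),((P[:,:2].mean(0)-R[:2])@d).round(1),col.round())
P,u,v=pts(p)
def box(n,m): 
    Q=P[m]; print(n,len(Q),rect(Q),"z",np.median(Q[:,2]).round(1))
for o in cut_out("scanner",p)[:1]:
    A,_,_=pts(p,o["region"]); print("scanner",rect(A[A[:,2]>30]))
for n in ("card_label","drawer_label"):
    o=cut_out(n,p)[0]; A,_,_=pts(p,o["region"]); c=np.median(A,0); A=A[np.linalg.norm(A-c,axis=1)<50]
    c=A.mean(0); _,_,V=np.linalg.svd(A-c); print(n,c.round(1),V.round(3).tolist(), rect(A))
near=(P[:,0]>450)&(P[:,1]>80)&(P[:,1]<450)
box("cabtop",near&(abs(P[:,2]-150)<6))
box("handle",near&(abs(P[:,2]-116)<8))
H=P[near&(abs(P[:,2]-116)<8)]; print(np.percentile(H,[1,5,50,95,99],axis=0).round(1).tolist())
E
```

```text
long1 [366. 169.] [ 681.8 -288.3   58.6   19.4  179. ] lugdir [ 1.   -0.02] 2.1 [ 62. 117.  94.]
long1 [315. 276.] [ 429.6 -162.1   63.9   19.6  165.6] lugdir [ 0.97 -0.25] 1.4 [129.  79.  52.]
long1 [354. 210.] [ 585.4 -252.    59.8   19.6  163.7] lugdir [ 0.96 -0.28] 3.3 [130.  75.  45.]
long1 [311. 191.] [ 625.6 -160.6   62.2   20.9   74.9] lugdir [0.26 0.97] -1.6 [ 72. 114.  55.]
long1 [278. 245.] [506.6 -77.1  62.9  19.6 152.1] lugdir [ 0.88 -0.47] 2.0 [130.  83.  57.]
long1 [315. 245.] [ 509.1 -170.4   63.3   19.8  149.4] lugdir [ 0.86 -0.51] 1.2 [130.  80.  54.]
long1 [350. 238.] [ 513.1 -245.7   42.1   19.6   25.5] lugdir [0.9  0.43] -2.8 [126.  76.  52.]
short1 [347. 275.] [ 430.6 -237.8   43.    19.3  166.5] lugdir [ 0.97 -0.23] 1.5 [125.  76.  52.]
short1 [349. 240.] [ 514.2 -245.1   43.6   17.8   24.3] lugdir [0.91 0.41] -2.8 [127.  76.  51.]
short1 [283. 275.] [431.9 -85.9  45.1  20.   22.3] lugdir [0.93 0.38] -2.2 [126.  82.  60.]
scanner [ 481.  -394.3  118.9   39.5    8.3]
card_label [ 745.5 -117.9   48. ] [[0.1, 0.995, 0.007], [-0.483, 0.054, -0.874], [-0.87, 0.084, 0.486]] [ 745.5 -117.8   67.7   22.9   84.7]
drawer_label [683.1 249.3 192.9] [[-0.183, -0.983, 0.016], [-0.484, 0.076, -0.872], [0.856, -0.167, -0.489]] [683.1 250.5  73.   23.5  79.2]
cabtop 9313 [764.7 262.4 298.3 260.1  79.3] z 149.5
handle 758 [727.4 257.3 325.3 275.  169.4] z 115.8
[[557.0, 108.1, 108.3], [559.7, 114.7, 109.7], [590.4, 255.7, 115.8], [871.4, 349.7, 122.9], [892.6, 363.2, 123.9]]
```

View pics/crop1.png

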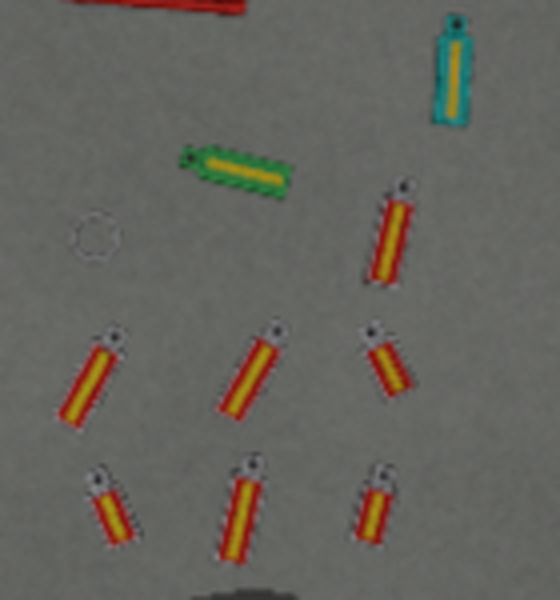

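```bash
python3 - <<'E'
from h import *
p=cams.snapshot("top"); save(p,"crop2.png",(50,90,210,235),4)
P,u,v=pts(p)
# cabinet axes from label yaw: y axis of label
m=(P[:,0]>450)&(P[:,1]>80)&(P[:,1]<450)&(P[:,2]>20); Q=P[m]
T=Q[abs(Q[:,2]-150)<4]
import cv2
hull=cv2.convexHull(T[:,:2].astype(np.float32)); 
R=cv2.minAreaRect(hull); print("top rect",R)
for a in (10,11,12): pass
a=np.radians(-10.7)
for a in np.radians([-9,-10.7,-12]):
    ux=np.array([np.cos(a),np.sin(a)]); uy=np.array([-ux[1],ux[0]])
    X=Q[:,:2]@ux; Y=Q[:,:2]@uy
    f=(Q[:,2]>105)&(Q[:,2]<125)
    h,e=np.histogram(X[f],bins=np.arange(440,640,4)); print(np.degrees(a),[(int(e[i]),int(h[i])) for i in range(len(h)) if h[i]])
    f2=(Q[:,2]>135)&(Q[:,2]<160); h,e=np.histogram(X[f2],bins=np.arange(500,720,6)); print([(int(e[i]),int(h[i])) for i in range(len(h)) if h[i]])
s=cams.snapshot("side"); P2,_,_=pts(s); Q2=P2[(P2[:,0]>400)&(P2[:,0]<640)&(P2[:,1]>100)&(P2[:,1]<420)&(P2[:,2]>90)&(P2[:,2]<130)]
X=Q2[:,:2]@ux
a=np.radians(-10.7);ux=np.array([np.cos(a),np.sin(a)])
h,e=np.histogram(Q2[:,:2]@ux,bins=np.arange(440,640,4)); print("side",[(int(e[i]),int(h[i])) for i in range(len(h)) if h[i]])
E
```

```text
top rect ((764.49267578125, 263.2138671875), (300.0216979980469, 259.4788513183594), 79.33130645751953)
-9.0 [(512, 26), (516, 109), (520, 118), (524, 66), (528, 17), (532, 15), (536, 16), (540, 14), (544, 16), (548, 13), (552, 18), (556, 8), (560, 4), (564, 3), (568, 9), (572, 18), (576, 13), (580, 15), (584, 14), (588, 4), (592, 3), (596, 4), (600, 4), (604, 4), (608, 5), (612, 3), (616, 7), (620, 5), (624, 4), (628, 3), (632, 6)]
[(548, 11), (554, 189), (560, 264), (566, 182), (572, 8), (578, 80), (584, 319), (590, 344), (596, 349), (602, 343), (608, 352), (614, 317), (620, 200), (626, 201), (632, 196), (638, 200), (644, 193), (650, 193), (656, 193), (662, 209), (668, 341), (674, 342), (680, 341), (686, 344), (692, 342), (698, 336), (704, 347), (710, 337)]
-10.7 [(504, 97), (508, 118), (512, 100), (516, 16), (520, 16), (524, 14), (528, 15), (532, 16), (536, 14), (540, 16), (544, 7), (548, 6), (552, 4), (556, 4), (560, 22), (564, 15), (568, 17), (572, 9), (576, 5), (580, 4), (584, 4), (588, 4), (592, 4), (596, 4), (600, 4), (604, 4), (608, 6), (612, 5), (616, 4), (620, 3), (624, 5)
[... 665 characters left out ...]
604, 6), (608, 4), (612, 4), (616, 3), (620, 6), (624, 4), (628, 5), (632, 5)]
[(530, 23), (536, 234), (542, 265), (548, 132), (560, 122), (566, 351), (572, 342), (578, 345), (584, 349), (590, 348), (596, 279), (602, 199), (608, 194), (614, 196), (620, 193), (626, 190), (632, 183), (638, 183), (644, 282), (650, 342), (656, 342), (662, 347), (668, 339), (674, 346), (680, 333), (686, 344), (692, 339), (698, 338), (704, 337), (710, 343)]
side [(500, 111), (504, 119), (508, 60), (512, 9), (516, 10), (520, 11), (524, 11), (528, 9), (532, 10), (536, 22), (540, 818), (544, 340), (548, 4), (552, 3), (556, 1), (564, 2), (568, 13), (572, 11), (576, 6), (580, 6), (584, 3), (588, 5), (592, 2), (596, 4)]
```

Four long badges are present: crop (90,380), (248,372), (240,512) and (392,232). They are about 63 mm long with red and yellow faces. The green one (235,172) and the turquoise one (452,70) are look-alikes. The three shorts (110,508), (375,508) and (388,360) are about 44 mm long. The drawer stands slightly open.

```bash
cat >> h.py <<'E'
ang=np.radians(-10.7); ux=np.array([np.cos(ang),np.sin(ang)]); uy=np.array([-ux[1],ux[0]])
def W(X,Y,z): return np.array([*(X*ux+Y*uy),z])
def down(deg): # tool pointing down, tool x at yaw deg
    c,s=np.cos(np.radians(deg)),np.sin(np.radians(deg))
    return Ro.from_matrix(np.array([[c,s,0],[s,-c,0],[0,0,-1]]))
E
python3 - <<'E'
from h import *
for n in("top","side"):
    p=cams.snapshot(n);P,_,_=pts(p); X=P[:,:2]@ux;Y=P[:,:2]@uy
    m=(X>498)&(X<518)&(Y>200)&(Y<500)&(P[:,2]>95)&(P[:,2]<130); print(n,np.percentile(X[m],[2,50,98]).round(1),np.percentile(Y[m],[1,50,99]).round(1),np.percentile(P[m,2],[2,50,98]).round(1))
    for y0 in(270,350,400):
        q=m&(abs(Y-y0)<25); print(y0,np.median(X[q]))
T=W(526,358,260);print(T);delta(T,down(-10.7))
E
```

```text
top [504.7 510.1 516.4] [307.2 368.8 433.3] [111.1 115.8 119.8]
270 nan
350 509.94088274465304
400 510.076561962616
side [501.  505.  515.6] [311.  375.8 435.8] [108.7 114.7 118.8]
270 nan
350 504.47909606113274
400 505.1747268711089
[583.32297929 254.11474147 260.        ]
off [ 21.11 -21.18   0.12]
turn [0.  0.  4.8]
  return _methods._mean(a, axis=axis, dtype=dtype,
  ret = ret.dtype.type(ret / rcount)
```

View pics/crop2.png

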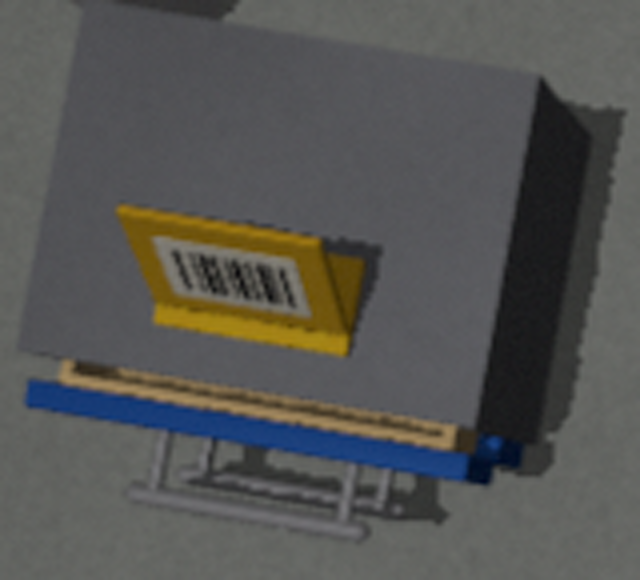

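```bash
python3 -m pendant '{"offset":[[1,-1,0],[1,-1,0],[1,-1,0],[1,-1,0],[1,-1,0],[1,-1,0],[1,-1,0],[1,-1,0],[1,-1,0],[1,-1,0],[1,-1,0],[1,-1,0]],"turn":[[0,0,0],[0,0,0],[0,0,0],[0,0,0],[0,0,0],[0,0,0],[0,0,0],[0,0,0],[0,0,0],[0,0,0],[0,0,0],[0,0,0]],"hand":[-1,-1,-1,-1,-1,-1,-1,-1,-1,-1,-1,-1]}' 20
python3 -m pendant '{"offset":[[1,-1,0],[1,-1,0],[1,-1,0],[1,-1,0],[1,-1,0],[1,-1,0],[1,-1,0],[0,0,0],[0,0,0],[0,0,0],[0,0,0],[0,0,0]],"turn":[[0,0,0],[0,0,0],[0,0,0],[0,0,0],[0,0,0],[0,0,0],[0,0,0],[0,0,1],[0,0,1],[0,0,1],[0,0,1],[0,0,0.8]],"hand":[-1,-1,-1,-1,-1,-1,-1,-1,-1,-1,-1,-1]}'
python3 - <<'E'
from h import *
delta(W(527,371,260),down(-10.7))
E
```

```text
clock: 2.4
ee_pos: [409.6, -90.9, 264.1]
eef_rot: [3.102, 0.494, 0.001]
force: [0.3, -0.8, -0.3]
finger_gap: 0.4
grasp_force: 0.0
clock: 3.6
ee_pos: [543.4, 172.4, 263.7]
eef_rot: [-3.127, 0.299, 0.0]
force: [0.4, -0.5, 0.2]
finger_gap: 0.7
grasp_force: 0.0
off [ 0.82 -3.36  0.12]
turn [ 0.    0.   -0.04]
```

```bash
python3 -m pendant '{"offset":[[0.3,-1,0],[0.3,-1,0],[0.2,-1,0],[0,-0.36,0],[0,0,0],[0,0,1],[0,0,1],[0,0,1],[0,0,0.6],[0,0,0.4],[0,0,0.4],[0,0,0.3]],"turn":[[0,0,0],[0,0,0],[0,0,0],[0,0,0],[0,0,0],[0,0,0],[0,0,0],[0,0,0],[0,0,0],[0,0,0],[0,0,0],[0,0,0]],"hand":[-1,-1,-1,-1,-1,-1,-1,-1,-1,-1,-1,-1]}'
python3 -m pendant '{"offset":[[0,0,0],[0,0,0],[-0.5,0,0],[-0.5,0,0],[-0.5,0,0],[-0.5,0,0],[-0.5,0,0],[-0.5,0,0]],"turn":[[0,0,0],[0,0,0],[0,0,0],[0,0,0],[0,0,0],[0,0,0],[0,0,0],[0,0,0]],"hand":[-1,-1,-1,-1,-1,-1,-1,-1]}'
python3 - <<'E'
from h import *
p=cams.snapshot("side"); save(p,"side2.png",(60,150,350,400),2)
s=r.sense();print(s["ee_pos"],s["force"])
E
```

```text
clock: 4.8
ee_pos: [585.9, 266.4, 122.6]
eef_rot: [-3.128, 0.294, -0.001]
force: [-0.6, -0.0, -0.7]
finger_gap: 0.5
grasp_force: 0.0
clock: 5.6
ee_pos: [497.9, 283.7, 124.2]
eef_rot: [-3.127, 0.293, -0.005]
force: [1.8, -1.9, 0.2]
finger_gap: 0.3
grasp_force: 0.8
[495.45236474 284.24760413 123.66620585] [-0.77405725  1.01606249 -1.23292377]
```

View pics/side2.png

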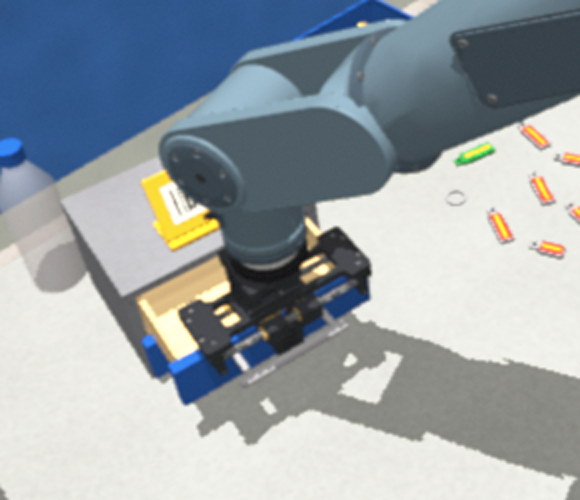

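The hook works: the drawer is coming out, with the fingers behind the bar at (285,330).

```bash
python3 -m pendant '{"offset":[[-0.3,0,0],[-0.3,0,0],[-0.2,0,0],[-0.2,0,0],[-0.2,0,0],[0,0,0]],"turn":[[0,0,0],[0,0,0],[0,0,0],[0,0,0],[0,0,0],[0,0,0]],"hand":[-1,-1,-1,-1,-1,-1]}'
python3 -m pendant '{"offset":[[-0.15,0,0],[-0.1,0,0],[0,0,0]],"turn":[[0,0,0],[0,0,0],[0,0,0]],"hand":[-1,-1,-1]}'
python3 -m pendant '{"offset":[[-0.1,0,0],[-0.1,0,0],[0,0,0]],"turn":[[0,0,0],[0,0,0],[0,0,0]],"hand":[-1,-1,-1]}'
```

```text
clock: 6.25
ee_pos: [465.0, 289.9, 123.3]
eef_rot: [-3.127, 0.293, -0.013]
force: [13.8, -1.3, -7.2]
finger_gap: 0.7
grasp_force: 6.7
clock: 6.55
ee_pos: [464.3, 290.0, 123.8]
eef_rot: [-3.126, 0.295, -0.034]
force: [40.0, -6.3, -27.4]
finger_gap: 0.3
grasp_force: 19.7
clock: 6.85
ee_pos: [463.8, 290.1, 124.1]
eef_rot: [-3.124, 0.296, -0.052]
force: [62.3, -9.7, -44.8]
finger_gap: 0.5
grasp_force: 30.4
```

```bash
python3 -m pendant '{"offset":[[0.6,0,0],[0,0,-0.5],[0,0,-1],[0,0,-1],[0,0,-1],[0,1,-1],[0,1,0],[0,1,0],[0,1,0],[0,1,0],[0,1,0],[0,1,0]],"turn":[[0,0,0],[0,0,0],[0,0,0],[0,0,0],[0,0,0],[0,0,0],[0,0,0],[0,0,0],[0,0,0],[0,0,0],[0,0,0],[0,0,0]],"hand":[-1,-1,-1,-1,-1,0.2,0.2,0.2,0.2,0.2,0.2,0.2]}'
python3 - <<'E'
from h import *
p=cams.snapshot("top");P,_,_=pts(p);X=P[:,:2]@ux;Y=P[:,:2]@uy
m=(X>370)&(X<410)&(Y>280)&(Y<460)&(P[:,2]>108)&(P[:,2]<122);print(np.median(X[m]),np.median(Y[m]))
m=(X>480)&(X<520)&(abs(Y-371)<60)&(P[:,2]>70)&(P[:,2]<110);print("floor z",np.median(P[m,2]),m.sum())
delta([506.6,-77.1,130],down(-28))
E
```

```text
clock: 8.05
ee_pos: [425.9, 82.7, 258.0]
eef_rot: [-3.128, 0.291, 0.001]
force: [0.9, -0.6, -0.6]
finger_gap: 52.4
grasp_force: 0.0
390.45286810733705 384.20191038117963
floor z 84.37229350408637 1010
off [3.63 4.63 4.27]
turn [0.02 0.01 2.88]
```

```bash
python3 -m pendant '{"offset":[[0.8,1,0],[0.8,1,0],[0.8,1,0.6],[0.8,1,0.7],[0.43,0.63,1],[0,0,1],[0,0,0.97],[0,0,0],[0,0,0],[0,0,0],[0,0,0]],"turn":[[0,0,0],[0,0,0],[0,0,0],[0,0,0],[0,0,0],[0,0,1],[0,0,1],[0,0,0.88],[0,0,0],[0,0,0],[0,0,0]],"hand":[0.2,0.2,0.2,0.2,0.2,0.2,0.2,0.2,0.2,0.2,0.2]}'
python3 - <<'E'
from h import *
s=r.sense();print(s["ee_pos"])
p=cams.snapshot("wrist"); save(p,"w1.png")
for o in cut_out("long1",p):
    P,u,v=pts(p,o["region"]); P=P[(P[:,2]<15)&(P[:,2]>3.5)]
    if len(P)<20: continue
    print(o["score"],np.round(o["xy"]),np.round(cv2.minAreaRect(P[:,:2].astype(np.float32))[0],1),[np.round(x,1) for x in cv2.minAreaRect(P[:,:2].astype(np.float32))[1:]])
delta([506.6,-77.1,27],down(-28))
E
```

```text
clock: 9.2
ee_pos: [509.1, -73.4, 130.7]
eef_rot: [3.049, -0.756, 0.003]
force: [-0.5, -0.2, 0.6]
finger_gap: 52.8
grasp_force: 0.0
[509.05408397 -73.42816383 130.69772366]
0.95 [410. 232.] [ 437.8 -164.8] [array([19.4, 42.4]), np.float64(76.4)]
0.89 [289. 212.] [504.2 -78.2] [array([20. , 63.4]), np.float64(60.5)]
0.88 [388. 160.] [ 506.3 -171. ] [array([20.6, 63.9]), np.float64(59.4)]
0.65 [316.  27.] [ 622.5 -162.1] [array([64.1, 20.4]), np.float64(74.7)]
0.62 [444.  28.] [ 574.8 -249.6] [array([21.2, 43.6]), np.float64(75.3)]
off [-0.02  0.14  3.45]
turn [-0.   -0.01  0.02]
```

View pics/w1.png

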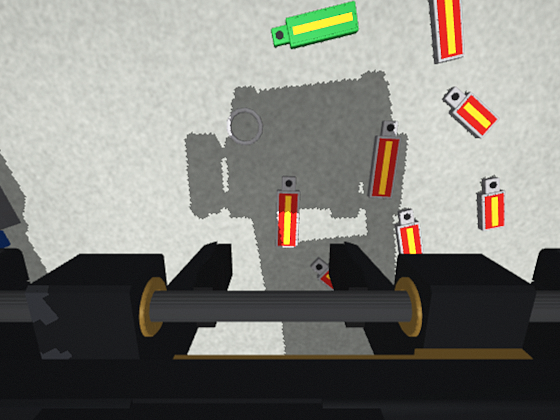

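The wrist view shows the badge at (288,212) between the fingers, and its position agrees with the top camera.

```bash
python3 -m pendant '{"offset":[[0,0.15,0.5],[0,0,1],[0,0,1],[0,0,0.7],[0,0,0.25],[0,0,0],[0,0,0],[0,0,0],[0,0,0]],"turn":[[0,0,0],[0,0,0],[0,0,0],[0,0,0],[0,0,0],[0,0,0],[0,0,0],[0,0,0],[0,0,0]],"hand":[0.2,0.2,0.2,0.2,0.2,0.2,-1,-1,-1]}' 30
python3 -m pendant '{"offset":[[0,0,0],[0,0,0],[0,0,-0.5],[0,0,-1],[0,0,-1],[0,0,-1],[0,0,-1],[0,0,-1]],"turn":[[0,0,0],[0,0,0],[0,0,0],[0,0,0],[0,0,0],[0,0,0],[0,0,0],[0,0,0]],"hand":[-1,-1,-1,-1,-1,-1,-1,-1]}'
python3 - <<'E'
from h import *
delta(W(492,371-60,190),down(-10.7))
E
```

```text
clock: 10.2
ee_pos: [506.8, -77.8, 26.7]
eef_rot: [3.048, -0.759, 0.002]
force: [-0.1, 0.2, -0.3]
finger_gap: 31.1
grasp_force: 0.0
clock: 11.0
ee_pos: [506.1, -77.5, 192.3]
eef_rot: [-3.048, 0.76, 0.0]
force: [0.6, -0.9, -0.0]
finger_gap: 19.7
grasp_force: 30.0
off [-3.53 -9.14  0.08]
turn [-0.    0.   -2.88]
```

```bash
python3 -m pendant '{"offset":[[0,0,0],[0,0,0],[0,0,0],[-0.1,-1,0],[-0.1,-1,0],[-0.1,-1,0],[-0.1,-1,0],[-0.1,-1,0],[-0.1,-1,0],[0,-1,0],[0,-1,0],[0,-1,0]],"turn":[[0,0,-1],[0,0,-1],[0,0,-0.9],[0,0,0],[0,0,0],[0,0,0],[0,0,0],[0,0,0],[0,0,0],[0,0,0],[0,0,0],[0,0,0]],"hand":[-1,-1,-1,-1,-1,-1,-1,-1,-1,-1,-1,-1]}'
python3 -m pendant '{"offset":[[0,-0.77,0],[0,0,0],[0,0,1],[0,0,1],[0,0,0.35],[0,0,0],[0,0,0],[0,0,0],[0,0,0],[0,0,-1],[0,0,-1],[0,0,-1]],"turn":[[0,0,0],[0,0,0],[0,0,0],[0,0,0],[0,0,0],[0,0,0],[0,0,0],[0,0,0],[0,0,0],[0,0,0],[0,0,0],[0,0,0]],"hand":[-1,-1,-1,-1,-1,-1,-0.3,-0.3,-0.3,-0.3,-0.3,-0.3]}'
cat > look.py <<'E'
from h import *
p=cams.snapshot("top")
for o in cut_out("long1",p):
    P,u,v=pts(p,o["region"])
    if len(P)<20: continue
    med=np.median(P,0); Q=P[(abs(P[:,2]-med[2])<4)]; c,(w,h),a=cv2.minAreaRect(Q[:,:2].astype(np.float32))
    if w<h: w,h,a=h,w,a+90
    L=((med[:2]@ux)-522,(med[:2]@uy)-371)
    print(round(o["score"],2),np.round(o["xy"]),np.round([*c,med[2],w,h,a],1),"rgb",p["pixels"][o["region"]].mean(0).round(), "drawer local",np.round(L) if med[2]>60 else "")
s=r.sense();print(np.round(s["ee_pos"],1),s["finger_gap"])
E
python3 look.py
```

```text
clock: 12.2
ee_pos: [538.2, 192.4, 191.0]
eef_rot: [3.128, -0.29, -0.0]
force: [0.6, -0.9, -0.3]
finger_gap: 19.1
grasp_force: 30.0
clock: 13.4
ee_pos: [542.7, 213.8, 212.5]
eef_rot: [-3.128, 0.29, -0.002]
force: [0.3, 0.9, -0.5]
finger_gap: 30.9
grasp_force: 0.0
0.74 [320. 243.] [ 509.  -170.5    6.7   63.    19.9  149.6] rgb [137.  86.  60.] drawer local 
0.69 [353. 206.] [ 588.4 -252.2    6.9   61.7   20.1  166.5] rgb [134.  82.  54.] drawer local 
0.69 [317. 276.] [ 429.4 -162.     7.1   61.2   19.1  166. ] rgb [140.  83.  53.] drawer local 
0.6 [316. 191.] [ 625.6 -161.5    7.2   61.8   20.    74.3] rgb [ 78. 123.  57.] drawer local 
0.57 [350. 238.] [ 513.6 -245.4    7.    43.1   19.6   25.7] rgb [135.  81.  55.] drawer local 
0.48 [365. 167.] [ 681.5 -289.3    7.    63.7   20.3  174.7] rgb [ 66. 124. 101.] drawer local 
0.46 [142. 236.] [542.6 211.3  93.1  57.3   6.8 165.7] rgb [84. 57. 20.] drawer local [-41. -63.]
[545.6 214.5 216.7] 30.881992089567497
```

```bash
python3 -c "
from h import *
delta([508,-170.7,100],down(-30.5))"
```

```text
off [ 1.09 12.86  3.85]
turn [-0.05 -0.08  3.32]
```

```bash
python3 -m pendant '{"offset":[[0.1,1,0],[0.1,1,0],[0.1,1,0],[0.1,1,0],[0.1,1,0],[0.1,1,0],[0.1,1,0],[0.1,1,0],[0.1,1,0],[0.1,1,0],[0.1,1,0],[0,1,0]],"turn":[[0,0,0],[0,0,0],[0,0,0],[0,0,0],[0,0,0],[0,0,0],[0,0,0],[0,0,0],[0,0,0],[0,0,0],[0,0,0],[0,0,0]],"hand":[0,0,0,0,0,0,0,0,0,0,0,0]}'
python3 -m pendant '{"offset":[[0,0.86,1],[0,0,1],[0,0,1],[0,0,0.85],[0,0,0],[0,0,0]],"turn":[[0,0,1],[0,0,1],[0,0,1],[0,0,0.32],[0,0,0],[0,0,0]],"hand":[0,0,0,0,0,0]}'
python3 - <<'E'
from h import *
p=cams.snapshot("wrist")
for o in cut_out("long1",p):
    P,u,v=pts(p,o["region"]); P=P[(P[:,2]<15)&(P[:,2]>3.5)]
    if len(P)<20: continue
    print(o["score"],np.round(o["xy"]),np.round(cv2.minAreaRect(P[:,:2].astype(np.float32))[0],1),[np.round(x,1) for x in cv2.minAreaRect(P[:,:2].astype(np.float32))[1:]])
delta([508,-170.7,26.5],down(-30.5))
E
```

```text
clock: 14.7
ee_pos: [508.6, -147.4, 210.5]
eef_rot: [3.128, -0.29, 0.0]
force: [1.1, -0.4, -0.9]
finger_gap: 44.2
grasp_force: 0.0
clock: 15.3
ee_pos: [504.0, -171.4, 95.2]
eef_rot: [-3.031, 0.825, 0.001]
force: [0.2, 0.0, 0.8]
finger_gap: 43.9
grasp_force: 0.0
0.98 [324.  63.] [ 584.6 -252.7] [array([20.4, 63.8]), np.float64(75.4)]
0.9 [281. 220.] [ 506.1 -170.9] [array([19.6, 64.4]), np.float64(60.1)]
0.8 [182.  81.] [ 622.6 -162.1] [array([64.2, 20.6]), np.float64(74.7)]
0.76 [315. 287.] [ 427.  -162.8] [array([19.6, 64.8]), np.float64(75.9)]
off [ 0.05 -0.09  2.34]
turn [ 0.   -0.03  0.01]
```

```bash
python3 -m pendant '{"offset":[[0,-0.05,1],[0,0,1],[0,0,0.34],[0,0,0],[0,0,0],[0,0,0],[0,0,0],[0,0,0],[0,0,-1],[0,0,-1],[0,0,-1],[0,0,-1]],"turn":[[0,0,0],[0,0,0],[0,0,0],[0,0,0],[0,0,0],[0,0,0],[0,0,0],[0,0,0],[0,0,0],[0,0,0],[0,0,0],[0,0,0]],"hand":[0,0,0,0,-1,-1,-1,-1,-1,-1,-1,-1]}'
python3 -m pendant '{"offset":[[0,0,-1],[0,0,-0.5],[0,0,0],[0,0,0],[-0.1,-1,0],[-0.2,-1,0],[-0.2,-1,0],[-0.2,-1,0],[-0.2,-1,0],[-0.2,-1,0],[-0.2,-1,0],[0,-1,0]],"turn":[[0,0,-1],[0,0,-1],[0,0,-1],[0,0,-0.3],[0,0,0],[0,0,0],[0,0,0],[0,0,0],[0,0,0],[0,0,0],[0,0,0],[0,0,0]],"hand":[-1,-1,-1,-1,-1,-1,-1,-1,-1,-1,-1,-1]}'
python3 - <<'E'
from h import *
delta(W(492,351,190),down(-10.7))
E
```

```text
clock: 16.6
ee_pos: [504.6, -170.0, 146.0]
eef_rot: [-3.031, 0.826, 0.001]
force: [0.7, -0.6, -0.6]
finger_gap: 19.9
grasp_force: 30.0
clock: 17.8
ee_pos: [510.4, 74.3, 189.8]
eef_rot: [-3.128, 0.293, 0.001]
force: [0.2, 0.1, -0.4]
finger_gap: 19.6
grasp_force: 30.0
off [ 0.14 -6.11 -0.01]
turn [0.   0.01 0.  ]
```

```bash
python3 -m pendant '{"offset":[[0.1,-1,0],[0,-1,0],[0,-1,0],[0,-1,0],[0,-1,0],[0,-1,0],[0,-0.1,0],[0,0,1],[0,0,1],[0,0,0.33],[0,0,0],[0,0,0]],"turn":[[0,0,0],[0,0,0],[0,0,0],[0,0,0],[0,0,0],[0,0,0],[0,0,0],[0,0,0],[0,0,0],[0,0,0],[0,0,0],[0,0,0]],"hand":[-1,-1,-1,-1,-1,-1,-1,-1,-1,-1,-1,-0.4]}'
python3 -m pendant '{"offset":[[0,0,0],[0,0,0],[0,0,-1],[0,0,-1],[0,0,-1],[0,1,0],[0,1,0],[0,1,0],[0,1,0],[0,1,0],[0,1,0],[0,1,0]],"turn":[[0,0,0],[0,0,0],[0,0,0],[0,0,0],[0,0,0],[0,0,0],[0,0,0],[0,0,0],[0,0,0],[0,0,0],[0,0,0],[0,0,0]],"hand":[-0.4,-0.4,-0.4,-0.4,-0.4,0,0,0,0,0,0,0]}'
python3 look.py
python3 -c "
from h import *
delta([428,-162.3,100],down(-14.4))"
```

```text
clock: 19.0
ee_pos: [548.8, 251.9, 121.1]
eef_rot: [-3.128, 0.294, -0.002]
force: [0.8, 0.2, -0.2]
finger_gap: 24.8
grasp_force: 0.0
clock: 20.2
ee_pos: [509.1, 44.6, 211.1]
eef_rot: [3.128, -0.293, 0.003]
force: [-0.4, 0.4, 0.7]
finger_gap: 43.9
grasp_force: 0.0
0.6 [317. 276.] [ 429.  -161.9    6.8   62.    19.7  167.1] rgb [139.  85.  56.] drawer local 
0.53 [124. 226.] [551.9 253.6  92.8  62.3  16.9 162.5] rgb [134.  81.  44.] drawer local [-24. -19.]
0.53 [357. 208.] [ 586.8 -251.9    6.9   61.8   20.1  165. ] rgb [135.  82.  55.] drawer local 
0.5 [316. 194.] [ 625.5 -162.     7.2   61.5   19.1   74. ] rgb [ 80. 125.  57.] drawer local 
[509.1  43.1 211. ] 44.09806851006726
off [-1.37  7.23  3.7 ]
turn [ 0.01 -0.02  0.58]
```

```bash
python3 -m pendant '{"offset":[[-0.2,1,0],[-0.2,1,0],[-0.2,1,0],[-0.2,1,0],[-0.2,1,0],[-0.2,1,0.5],[-0.17,1,0.7],[0,0.23,1],[0,0,0.8],[0,0,0.7],[0,0,0],[0,0,0]],"turn":[[0,0,0],[0,0,0],[0,0,0],[0,0,0],[0,0,0],[0,0,0],[0,0,0],[0,0,0],[0,0,0.6],[0,0,0],[0,0,0],[0,0,0]],"hand":[0,0,0,0,0,0,0,0,0,0,0,0]}'
python3 - <<'E'
from h import *
p=cams.snapshot("wrist")
for o in cut_out("long1",p):
    P,u,v=pts(p,o["region"]); P=P[(P[:,2]<15)&(P[:,2]>3.5)]
    if len(P)<20: continue
    print(o["score"],np.round(o["xy"]),np.round(cv2.minAreaRect(P[:,:2].astype(np.float32))[0],1),[np.round(x,1) for x in cv2.minAreaRect(P[:,:2].astype(np.float32))[1:]])
delta([428,-162.5,26.5],down(-14.4))
E
```

```text
clock: 21.5
ee_pos: [428.9, -159.4, 99.6]
eef_rot: [-3.117, 0.39, -0.0]
force: [0.0, 0.3, 0.5]
finger_gap: 43.9
grasp_force: 0.0
0.56 [285. 223.] [ 426.9 -162.7] [array([20. , 63.9]), np.float64(75.7)]
off [-0.03  0.09  2.47]
turn [ 0.01 -0.02  0.02]
```

```bash
python3 -m pendant '{"offset":[[0,0.09,1],[0,0,1],[0,0,0.45],[0,0,0],[0,0,0],[0,0,0],[0,0,0],[0,0,0],[0,0,-1],[0,0,-1],[0,0,-1],[0,0,-1]],"turn":[[0,0,0],[0,0,0],[0,0,0],[0,0,0],[0,0,0],[0,0,0],[0,0,0],[0,0,0],[0,0,0],[0,0,0],[0,0,0],[0,0,0]],"hand":[0,0,0,0,-1,-1,-1,-1,-1,-1,-1,-1]}'
python3 -m pendant '{"offset":[[0,0,-1],[0,0,-0.5],[0.1,-1,0],[0.2,-1,0],[0.2,-1,0],[0.2,-1,0],[0.2,-1,0],[0.2,-1,0],[0.2,-1,0],[0,-1,0],[0,-1,0],[0,-1,0]],"turn":[[0,0,-0.6],[0,0,0],[0,0,0],[0,0,0],[0,0,0],[0,0,0],[0,0,0],[0,0,0],[0,0,0],[0,0,0],[0,0,0],[0,0,0]],"hand":[-1,-1,-1,-1,-1,-1,-1,-1,-1,-1,-1,-1]}'
python3 - <<'E'
from h import *
delta(W(492,391,190),down(-10.7))
E
```

```text
clock: 22.8
ee_pos: [427.5, -162.1, 146.7]
eef_rot: [-3.117, 0.391, 0.0]
force: [1.4, -0.8, -0.6]
finger_gap: 19.4
grasp_force: 30.0
clock: 24.0
ee_pos: [521.7, 126.5, 190.4]
eef_rot: [3.128, -0.293, -0.0]
force: [1.0, -0.7, 1.1]
finger_gap: 19.4
grasp_force: 30.0
off [ 0.1  -5.66  0.01]
turn [ 0.  0. -0.]
```

```bash
python3 -m pendant '{"offset":[[0.1,-1,0],[0,-1,0],[0,-1,0],[0,-1,0],[0,-1,0],[0,-0.65,0],[0,0,0],[0,0,1],[0,0,1],[0,0,0.33],[0,0,0],[0,0,0]],"turn":[[0,0,0],[0,0,0],[0,0,0],[0,0,0],[0,0,0],[0,0,0],[0,0,0],[0,0,0],[0,0,0],[0,0,0],[0,0,0],[0,0,0]],"hand":[-1,-1,-1,-1,-1,-1,-1,-1,-1,-1,-1,-0.4]}'
python3 -m pendant '{"offset":[[0,0,0],[0,0,0],[0,0,-1],[0,0,-1],[0,0,-1],[0,1,0],[0,1,0],[0,1,0],[0,1,0],[0,1,0],[0,1,0],[0,1,0]],"turn":[[0,0,0],[0,0,0],[0,0,0],[0,0,0],[0,0,0],[0,0,0],[0,0,0],[0,0,0],[0,0,0],[0,0,0],[0,0,0],[0,0,0]],"hand":[-0.4,-0.4,-0.4,-0.4,-0.4,0,0,0,0,0,0,0]}'
python3 look.py
python3 - <<'E'
from h import *
delta([585,-252.3,100],down(-15))
p=cams.snapshot("top"); save(p,"crop3.png",(50,110,400,310),2.2)
E
```

```text
clock: 25.2
ee_pos: [556.9, 290.9, 121.7]
eef_rot: [-3.127, 0.294, -0.002]
force: [-0.4, -0.1, 0.2]
finger_gap: 25.3
grasp_force: 0.0
clock: 26.4
ee_pos: [517.3, 83.7, 211.7]
eef_rot: [3.128, -0.293, 0.003]
force: [0.8, 0.5, 0.2]
finger_gap: 44.1
grasp_force: 0.0
0.73 [316. 193.] [ 625.7 -161.2    7.2   60.    19.7   75.3] rgb [ 79. 124.  58.] drawer local 
0.59 [368. 167.] [ 680.6 -288.3    7.    61.1   19.3  178.7] rgb [ 67. 126. 102.] drawer local 
0.5 [355. 212.] [ 586.6 -251.8    6.5   61.9   20.   164.9] rgb [133.  85.  61.] drawer local 
0.45 [408. 250.] [ 482.2 -395.8    5.3  149.2   68.2   10.8] rgb [37. 36. 33.] drawer local 
0.38 [ 85. 209.] [569.  268.5  85.7 206.6 129.1  79.3] rgb [137. 122.  92.] drawer local [-3. 66.]
[517.2  82.2 211.6] 44.35775414790092
off [ 4.32 10.52  3.74]
turn [ 0.01 -0.02  0.69]
```

View pics/crop3.png

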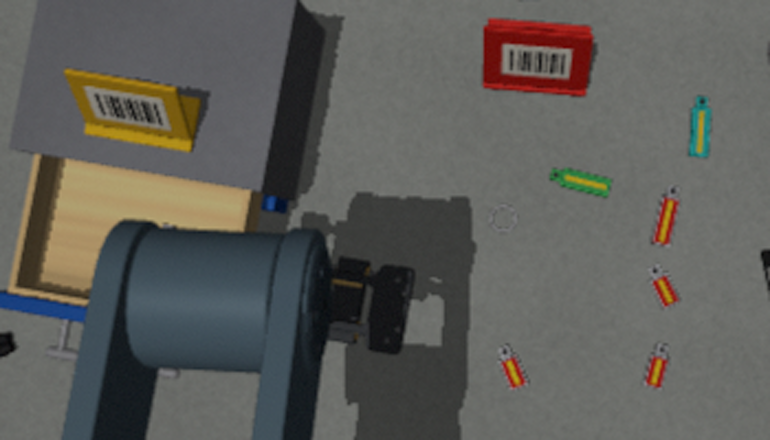

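One long badge remains on the bench at (665,217). The arm hides the badges in the drawer.

```bash
python3 -m pendant '{"offset":[[0.43,1,0],[0.43,1,0],[0.43,1,0],[0.43,1,0],[0.43,1,0],[0.43,1,0],[0.43,1,0],[0.43,1,0],[0.43,1,0],[0.43,1,0],[0,0.52,1],[0,0,1]],"turn":[[0,0,0],[0,0,0],[0,0,0],[0,0,0],[0,0,0],[0,0,0],[0,0,0],[0,0,0],[0,0,0],[0,0,0],[0,0,0],[0,0,0.7]],"hand":[0,0,0,0,0,0,0,0,0,0,0,0]}'
python3 -m pendant '{"offset":[[0,0,1],[0,0,0.7],[0,0,0],[0,0,0]],"turn":[[0,0,0],[0,0,0],[0,0,0],[0,0,0]],"hand":[0,0,0,0]}'
python3 - <<'E'
from h import *
p=cams.snapshot("wrist")
for o in cut_out("long1",p):
    P,u,v=pts(p,o["region"]); P=P[(P[:,2]<15)&(P[:,2]>3.5)]
    if len(P)<20: continue
    print(o["score"],np.round(o["xy"]),np.round(cv2.minAreaRect(P[:,:2].astype(np.float32))[0],1),[np.round(x,1) for x in cv2.minAreaRect(P[:,:2].astype(np.float32))[1:]])
delta([585.5,-252.3,26.5],down(-15))
E
python3 look.py
```

```text
clock: 27.75
ee_pos: [587.0, -251.3, 151.5]
eef_rot: [3.112, -0.411, 0.006]
force: [-0.7, 0.3, -0.5]
finger_gap: 44.2
grasp_force: 0.0
clock: 28.15
ee_pos: [586.1, -248.5, 100.1]
eef_rot: [-3.115, 0.406, -0.0]
force: [-0.7, 0.7, -0.1]
finger_gap: 43.8
grasp_force: 0.0
0.83 [304.  80.] [ 678.2 -290.1] [array([20.1, 64.1]), np.float64(85.2)]
0.82 [163. 204.] [ 622.8 -162.5] [array([64.2, 20.5]), np.float64(74.8)]
0.65 [286. 221.] [ 585.2 -252.9] [array([19.8, 63.4]), np.float64(75.8)]
off [-0.02  0.1   2.5 ]
turn [ 0.01 -0.03  0.02]
0.85 [126. 229.] [551.3 251.9  92.   62.9  21.8 168.2] rgb [131.  84.  56.] drawer local [-29. -23.]
0.64 [101. 231.] [543.  302.3  92.4  62.5  20.6 173.9] rgb [124.  74.  47.] drawer local [-46.  26.]
0.56 [354. 219.] [ 563.2 -244.2    6.9   18.6   13.9   88.1] rgb [130.  77.  49.] drawer local 
0.55 [140. 230.] [542.2 213.7  92.3  63.   21.  169.7] rgb [134.  84.  56.] drawer local [-33. -61.]
0.54 [308. 192.] [ 628.5 -148.3    6.9   36.9   21.3   75.3] rgb [ 74. 118.  61.] drawer local 
[ 586.5 -249.5  101.6] 44.02148338355212
```

```bash
python3 -m pendant '{"offset":[[0,0.1,1],[0,0,1],[0,0,0.5],[0,0,0],[0,0,0],[0,0,0],[0,0,0],[0,0,0],[0,0,-1],[0,0,-1],[0,0,-1],[0,0,-1]],"turn":[[0,0,0],[0,0,0],[0,0,0],[0,0,0],[0,0,0],[0,0,0],[0,0,0],[0,0,0],[0,0,0],[0,0,0],[0,0,0],[0,0,0]],"hand":[0,0,0,0,-1,-1,-1,-1,-1,-1,-1,-1]}'
python3 -m pendant '{"offset":[[0,0,-1],[0,0,-0.7],[-0.6,-1,0],[-0.6,-1,0],[-0.6,-1,0],[-0.6,-1,0],[-0.6,-1,0],[-0.6,-1,0],[-0.6,-1,0],[0,-1,0],[0,-1,0],[0,-1,0]],"turn":[[0,0,-0.7],[0,0,0],[0,0,0],[0,0,0],[0,0,0],[0,0,0],[0,0,0],[0,0,0],[0,0,0],[0,0,0],[0,0,0],[0,0,0]],"hand":[-1,-1,-1,-1,-1,-1,-1,-1,-1,-1,-1,-1]}'
python3 - <<'E'
from h import *
delta(W(492,436,190),down(-10.7))
E
```

```text
clock: 29.55
ee_pos: [584.1, -251.9, 145.3]
eef_rot: [-3.115, 0.408, 0.001]
force: [0.1, 0.4, -0.2]
finger_gap: 19.3
grasp_force: 30.0
clock: 30.75
ee_pos: [516.2, 67.2, 195.6]
eef_rot: [3.128, -0.293, -0.0]
force: [0.3, -0.7, -0.8]
finger_gap: 19.3
grasp_force: 30.0
off [-0.09 -9.14  0.18]
turn [ 0.  0. -0.]
```

```bash
python3 -m pendant '{"offset":[[-0.1,-1,0],[0,-1,0],[0,-1,0],[0,-1,0],[0,-1,0],[0,-1,0],[0,-1,0],[0,-1,0],[0,-1,0.2],[0,-0.14,0],[0,0,1],[0,0,1]],"turn":[[0,0,0],[0,0,0],[0,0,0],[0,0,0],[0,0,0],[0,0,0],[0,0,0],[0,0,0],[0,0,0],[0,0,0],[0,0,0],[0,0,0]],"hand":[-1,-1,-1,-1,-1,-1,-1,-1,-1,-1,-1,-1]}'
python3 -m pendant '{"offset":[[0,0,0.33],[0,0,0],[0,0,0],[0,0,0],[0,0,-1],[0,0,-1],[0,0,-1],[0,1,0],[0,1,0],[0,1,0],[0,1,0],[0,1,0]],"turn":[[0,0,0],[0,0,0],[0,0,0],[0,0,0],[0,0,0],[0,0,0],[0,0,0],[0,0,0],[0,0,0],[0,0,0],[0,0,0],[0,0,0]],"hand":[-1,-1,-0.4,-0.4,-0.4,-0.4,-0.4,0,0,0,0,0]}'
python3 - <<'E'
from h import *
delta([481,-394.3,200],down(8.3))
E
```

```text
clock: 31.95
ee_pos: [565.0, 336.0, 129.7]
eef_rot: [-3.128, 0.292, -0.003]
force: [-0.2, 0.2, -0.1]
finger_gap: 19.6
grasp_force: 30.0
clock: 33.15
ee_pos: [537.0, 187.7, 211.7]
eef_rot: [-3.127, 0.293, -0.005]
force: [0.8, -0.1, 0.3]
finger_gap: 44.0
grasp_force: 0.0
off [ 1.76 19.41  0.38]
turn [-0.   -0.03 -3.17]
```

```bash
python3 -m pendant '{"offset":[[0.1,1,0],[0.1,1,0],[0.1,1,0],[0.1,1,0],[0.1,1,0],[0.1,1,0],[0.1,1,0],[0.1,1,0],[0.1,1,0],[0.1,1,0],[0.1,1,0],[0.1,1,0]],"turn":[[0,0,0],[0,0,0],[0,0,0],[0,0,0],[0,0,0],[0,0,0],[0,0,0],[0,0,0],[0,0,0],[0,0,0],[0,0,0],[0,0,0]],"hand":[0.7,0.7,0.7,0.7,0.7,0.7,0.7,0.7,0.7,0.7,0.7,0.7]}'
python3 - <<'E'
from h import *
p=cams.snapshot("top"); save(p,"crop4.png",(380,205,450,300),5)
o=cut_out("scanner",p)[0];A,_,_=pts(p,o["region"]);A=A[A[:,2]>30];print(len(A),cv2.minAreaRect(A[:,:2].astype(np.float32)))
P,_,_=pts(p);m=(abs(P[:,0]-481)<100)&(abs(P[:,1]+394)<60)&(P[:,2]>3)&(P[:,2]<45)
print("dock",cv2.minAreaRect(P[m][:,:2].astype(np.float32)))
E
python3 look.py
```

```text
clock: 34.35
ee_pos: [505.5, -173.5, 211.7]
eef_rot: [3.126, -0.293, 0.005]
force: [0.1, -0.1, -0.3]
finger_gap: 74.5
grasp_force: 0.0
898 ((480.71990966796875, -394.1617736816406), (119.44316101074219, 39.659385681152344), 8.378605842590332)
dock ((479.3822326660156, -393.9741516113281), (191.84326171875, 119.29743194580078), 0.23684385418891907)
0.82 [124. 228.] [550.5 251.4  92.5  60.1  20.7 168.2] rgb [124.  74.  46.] drawer local [-29. -23.]
0.76 [368. 168.] [ 680.4 -289.2    6.9   61.7   20.4  174.8] rgb [ 65. 122.  99.] drawer local 
0.63 [ 86. 219.] [566.6 334.9  92.2  60.4  19.6 170.1] rgb [121.  72.  44.] drawer local [-28.  63.]
0.54 [142. 232.] [542.5 213.6  92.   63.8  21.  169.9] rgb [130.  83.  55.] drawer local [-30. -62.]
0.54 [313. 192.] [ 625.4 -161.4    7.4   60.4   19.    75.2] rgb [ 77. 122.  55.] drawer local 
[ 505.4 -172.4  211. ] 74.81152072441502
```

View pics/crop4.png

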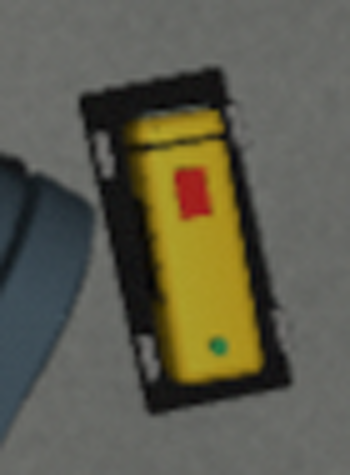

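```bash
python3 -m pendant '{"offset":[[0.1,1,0],[0.1,1,0],[0.1,1,0],[0.1,1,0],[0.1,1,0],[0.1,1,0],[0,1,0],[0,0,0],[0,0,0],[0,0,0],[0,0,0],[0,0,0]],"turn":[[0,0,0],[0,0,0],[0,0,0],[0,0,0],[0,0,0],[0,0,0],[0,0,0],[0,0,-1],[0,0,-1],[0,0,-1],[0,0,-0.15],[0,0,0]],"hand":[0.7,0.7,0.7,0.7,0.7,0.7,0.7,0.7,0.7,0.7,0.7,0.7]}'
python3 - <<'E'
from h import *
delta([481,-394.3,100],down(8.3))
p=cams.snapshot("wrist"); q=cams.snapshot("top")
im=np.hstack([p["pixels"],cv2.resize(q["pixels"][165:270,40:180],(560,420),interpolation=cv2.INTER_CUBIC)])
cv2.imwrite("pics/both.png",cv2.resize(im[:,:,::-1],(800,300),interpolation=cv2.INTER_AREA))
o=cut_out("scanner",p)
for k in o[:1]:
    A,_,_=pts(p,k["region"]);A=A[A[:,2]>28];print(k["score"],len(A),cv2.minAreaRect(A[:,:2].astype(np.float32)),np.median(A[:,2]))
E
```

```text
clock: 35.75
ee_pos: [484.4, -380.6, 210.2]
eef_rot: [3.133, 0.223, 0.001]
force: [1.2, 0.1, 0.7]
finger_gap: 74.7
grasp_force: 0.0
off [-0.18  0.43  3.67]
turn [ 0.   -0.   -0.03]
0.97 4101 ((479.5809020996094, -395.4300231933594), (118.9747085571289, 39.793338775634766), 7.891463279724121) 36.30844039510937
```

View pics/both.png

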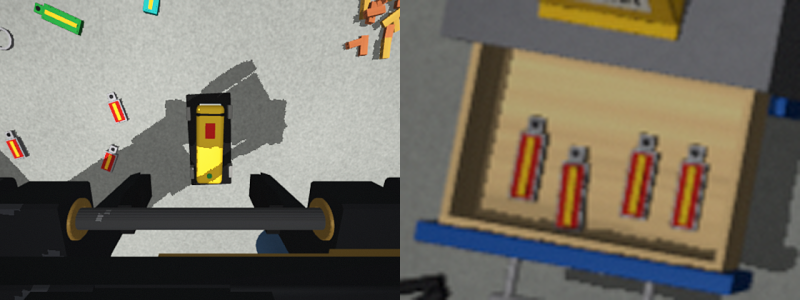

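```bash
python3 - <<'E'
from h import *
p=cams.snapshot("wrist"); save(p,"crop5.png",(250,120,340,270),4)
f=210/np.tan(np.radians(p["fov_y"])/2); print("cam",-np.array(p["R"]).T@p["t"])
E
```

```text
cam [ 550.34433766 -371.11901196  331.58044447]
```

View pics/crop5.png

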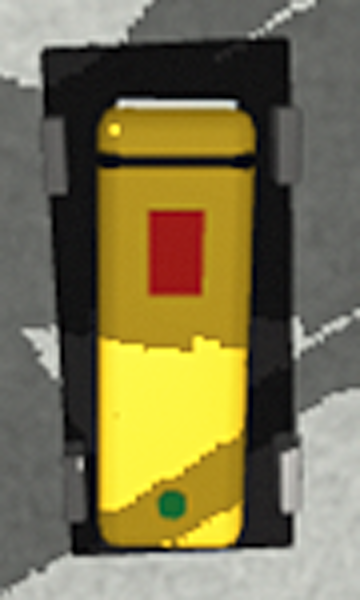

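The window is the pale strip at the far end (178,104), so the nose points to world +x. I'll grasp it with tool x along the nose.

```bash
python3 -m pendant '{"offset":[[-0.15,0.45,1],[0,0,1],[0,0,1],[0,0,0.67],[0,0,0],[0,0,0]],"turn":[[0,0,0],[0,0,0],[0,0,0],[0,0,0],[0,0,0],[0,0,0]],"hand":[0.5,0.5,0.5,0.5,0.5,0.5]}' 40
python3 -c "
from h import *
delta([480.5,-394.8,35],down(8.2))"
```

```text
clock: 36.55
ee_pos: [481.3, -395.5, 99.9]
eef_rot: [-3.133, -0.224, 0.0]
force: [0.2, 0.7, 0.7]
finger_gap: 66.1
grasp_force: 0.0
off [-0.02 -0.03  2.16]
turn [-0.    0.   -0.01]
```

```bash
python3 -m pendant '{"offset":[[0,0,1],[0,0,0.7],[0,0,0.46],[0,0,0],[0,0,0],[0,0,0],[0,0,0],[0,0,0],[0,0,-0.5],[0,0,-1],[0,0,-1],[0,0,-1]],"turn":[[0,0,0],[0,0,0],[0,0,0],[0,0,0],[0,0,0],[0,0,0],[0,0,0],[0,0,0],[0,0,0],[0,0,0],[0,0,0],[0,0,0]],"hand":[0.5,0.5,0.5,0.5,-1,-1,-1,-1,-1,-1,-1,-1]}'
cat >> h.py <<'E'
def read_pose(c,d,back=160,h=14):
    d=np.array(d)/np.linalg.norm(d); c=np.array(c)
    y=np.cross([0,0,-1],d); y/=np.linalg.norm(y); z=np.cross(d,y)
    return c-back*d-h*z, Ro.from_matrix(np.stack([d,y,z],1))
CARD=([745.5,-117.9,48.0],[0.87,-0.084,-0.486]); DRAW=([683.1,249.3,192.9],[0.856,-0.167,-0.489])
E
python3 - <<'E'
from h import *
for c in (CARD,DRAW):
    p,R=read_pose(*c); print(p,R.as_matrix().round(2).tolist()); delta(p,R)
    s=r.sense(); 
    print("world diff",p-s["ee_pos"])
E
```

```text
clock: 37.75
ee_pos: [481.1, -395.3, 141.8]
eef_rot: [3.133, 0.224, 0.0]
force: [-0.5, -0.7, -2.0]
finger_gap: 39.4
grasp_force: 40.0
[ 613.08256912 -105.11486874  137.98980175] [[0.87, -0.1, -0.48], [-0.08, -1.0, 0.05], [-0.49, 0.0, -0.87]]
off [ 5.73 -8.95  0.13]
turn [ 0.58 -4.82  2.24]
world diff [131.93734601 290.20866998  -3.82603636]
[552.84277686 274.71233208 283.36142381] [[0.86, -0.19, -0.48], [-0.17, -0.98, 0.09], [-0.49, -0.0, -0.87]]
off [  5.55 -21.76  -4.72]
turn [ 0.82 -4.83  3.14]
world diff [ 71.69755374 670.0358708  141.5455857 ]
```

```bash
python3 -m pendant '{"offset":[[0,0,-1],[0.6,-0.9,-1],[0.6,-0.9,0],[0.6,-0.9,0],[0.6,-0.9,0],[0.6,-0.9,0],[0.6,-0.9,0],[0.6,-0.9,0],[0.6,-0.9,0],[0.6,-0.9,0],[0.3,-0.85,0],[0,0,0]],"turn":[[0,0,0],[0,0,0],[0,0,0],[0,0,0],[0,0,0],[0,0,0],[0,0,0],[0,0,0],[0,0,0],[0,0,0],[0,0,0],[0,0,0]],"hand":[-1,-1,-1,-1,-1,-1,-1,-1,-1,-1,-1,-1]}'
python3 -m pendant '{"offset":[[0,0,0],[0,0,0],[0,0,0],[0,0,0],[0,0,0],[0,0,0],[0,0,0],[0,0,0]],"turn":[[0.12,-0.8,0.37],[0.1,-0.8,0.37],[0.1,-0.8,0.37],[0.1,-0.8,0.37],[0.1,-0.8,0.37],[0.06,-0.82,0.39],[0,0,0],[0,0,0]],"hand":[-1,-1,-1,-1,-1,-1,-1,-1]}'
python3 - <<'E'
from h import *
delta(*read_pose(*CARD))
print(r.sense()["joints"])
E
```

```text
clock: 38.95
ee_pos: [612.6, -101.9, 200.7]
eef_rot: [-3.132, -0.23, -0.001]
force: [0.7, -0.5, -1.3]
finger_gap: 39.5
grasp_force: 40.0
clock: 39.75
ee_pos: [612.2, -105.9, 199.5]
eef_rot: [-3.015, 0.143, 0.78]
force: [-0.2, 0.4, -0.1]
finger_gap: 39.5
grasp_force: 40.0
off [ 1.02 -0.03  1.78]
turn [ 0.   -0.01  0.01]
[-0.31323198  0.66969729  1.14443021 -0.10816201  1.82244064  1.35185176]
```

```bash
python3 -m pendant '{"offset":[[0.4,-0.03,0.7],[0.4,0,0.7],[0.22,0,0.38],[0,0,0],[0,0,0]],"turn":[[0,0,0],[0,0,0],[0,0,0],[0,0,0],[0,0,0]],"hand":[-1,-1,-1,-1,-1]}'
cat > chk.py <<'E'
import sys
from h import *
C=CARD if sys.argv[1]=="c" else DRAW
delta(*read_pose(*C)); s=r.sense(); print(s["finger_gap"],s["grasp_force"])
T=Ro.from_rotvec(s["eef_rot"]).as_matrix()
for n in ("side","top","wrist"):
    p=cams.snapshot(n)
    if n==sys.argv[2]: save(p,sys.argv[3],scale=1.3)
    for o in [k for k in cut_out("scanner",p) if k["score"]>.4][:2]:
        A,_,_=pts(p,o["region"]); L=(A-s["ee_pos"])@T
        L=L[(abs(L)<100).all(1)]
        if len(L)>30: print(n,round(o["score"],2),len(L),"tool-frame pctl",np.percentile(L,[3,50,97],axis=0).round().tolist())
E
python3 chk.py c side s3.png
```

```text
clock: 40.25
ee_pos: [613.2, -104.7, 139.4]
eef_rot: [-3.015, 0.144, 0.78]
force: [0.1, -0.0, -0.8]
finger_gap: 39.8
grasp_force: 40.0
off [0.02 0.01 0.04]
turn [ 0.01 -0.01  0.01]
39.76659615850789 39.99658883549273
side 0.51 257 tool-frame pctl [[-62.0, -24.0, -1.0], [-26.0, -20.0, 7.0], [44.0, 9.0, 26.0]]
wrist 0.69 14421 tool-frame pctl [[-38.0, -18.0, -3.0], [23.0, -0.0, -1.0], [56.0, 18.0, 5.0]]
```

View pics/s3.png

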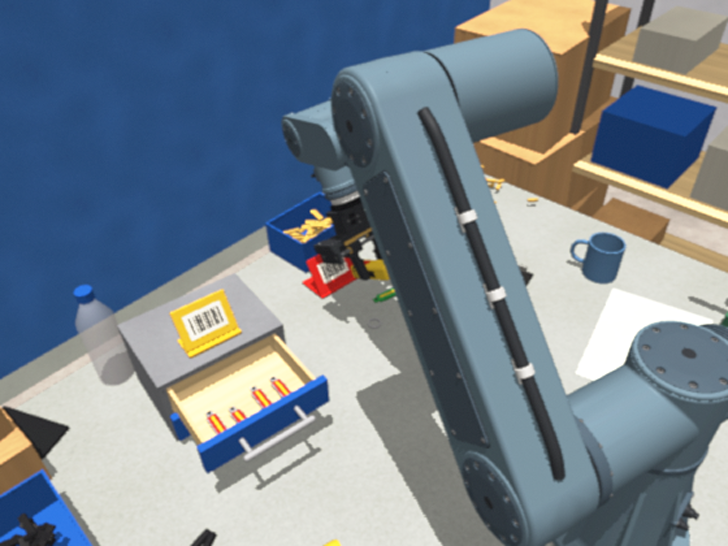

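The scanner sits square in the jaws, aimed at the red stand (330,270), and all four badges are in the drawer. I'll hold.

```bash
python3 -m pendant '{"offset":[[0,0,0],[0,0,0],[0,0,0],[0,0,0],[0,0,0],[0,0,0],[0,0,0],[0,0,0],[0,0,0],[0,0,0],[0,0,0],[0,0,0]],"turn":[[0,0,0],[0,0,0],[0,0,0],[0,0,0],[0,0,0],[0,0,0],[0,0,0],[0,0,0],[0,0,0],[0,0,0],[0,0,0],[0,0,0]],"hand":[-1,-1,-1,-1,-1,-1,-1,-1,-1,-1,-1,-1]}'
python3 chk.py c x x
python3 -c "
from h import *
delta(*read_pose(*DRAW))
p,R=read_pose(*DRAW); print(p,p-r.sense()['ee_pos'])"
```

```text
clock: 41.75
ee_pos: [613.1, -104.5, 138.3]
eef_rot: [-3.014, 0.144, 0.782]
force: [0.4, -0.3, -1.0]
finger_gap: 39.8
grasp_force: 40.0
off [0.01 0.02 0.01]
turn [0.   0.   0.01]
39.789284451725464 39.996620966121554
side 0.58 211 tool-frame pctl [[-61.0, -23.0, 0.0], [-30.0, -19.0, 7.0], [27.0, 10.0, 26.0]]
top 0.46 57 tool-frame pctl [[-62.0, 11.0, -2.0], [-58.0, 15.0, 3.0], [-45.0, 19.0, 22.0]]
wrist 0.61 14100 tool-frame pctl [[-38.0, -18.0, -2.0], [23.0, 0.0, 0.0], [56.0, 18.0, 6.0]]
off [ -5.15 -12.39  -2.67]
turn [ 0.45 -0.03  0.81]
[552.84277686 274.71233208 283.36142381] [-60.22968412 379.20280634 145.08377707]
```

```bash
python3 -m pendant '{"offset":[[-0.8,0,-0.4],[-0.9,0,-0.5],[-0.9,0,-0.5],[-0.9,-0.3,-0.5],[-0.8,-0.5,-0.4],[-0.8,-0.6,-0.37],[0,-1,0],[0,-1,0],[0,-1,0],[0,-1,0],[0,-1,0],[0,-1,0]],"turn":[[0,0,0],[0,0,0],[0,0,0],[0,0,0],[0,0,0],[0,0,0],[0,0,0],[0,0,0],[0,0,0],[0,0,0],[0,0,0],[0,0,0]],"hand":[-1,-1,-1,-1,-1,-1,-1,-1,-1,-1,-1,-1]}'
python3 -m pendant '{"offset":[[0,-1,0],[0,-1,0],[0,-1,0],[0,-1,0],[0,-0.99,0],[0,0,0],[0,0,0],[0,0,0]],"turn":[[0,0,0],[0,0,0],[0,0,0],[0,0,0],[0,0,0],[0.45,-0.03,0.8],[0,0,0],[0,0,0]],"hand":[-1,-1,-1,-1,-1,-1,-1,-1]}'
python3 chk.py d top t3.png
```

```text
clock: 43.25
ee_pos: [539.9, 126.7, 282.9]
eef_rot: [-3.015, 0.144, 0.782]
force: [-0.6, -0.3, -0.9]
finger_gap: 39.7
grasp_force: 40.0
clock: 44.05
ee_pos: [554.1, 274.0, 282.7]
eef_rot: [-2.981, 0.284, 0.778]
force: [-0.3, 0.1, -1.3]
finger_gap: 39.8
grasp_force: 40.0
off [-0.05 -0.02  0.  ]
turn [ 0.01 -0.    0.02]
39.77668712946797 39.99666125513613
side 0.97 660 tool-frame pctl [[-65.0, -22.0, -0.0], [-53.0, -5.0, 6.0], [36.0, 16.0, 28.0]]
top 0.62 79 tool-frame pctl [[-61.0, 16.0, 1.0], [-52.0, 19.0, 13.0], [-10.0, 20.0, 22.0]]
wrist 0.94 14441 tool-frame pctl [[-38.0, -18.0, -2.0], [23.0, 0.0, -0.0], [56.0, 18.0, 6.0]]
```

View pics/t3.png

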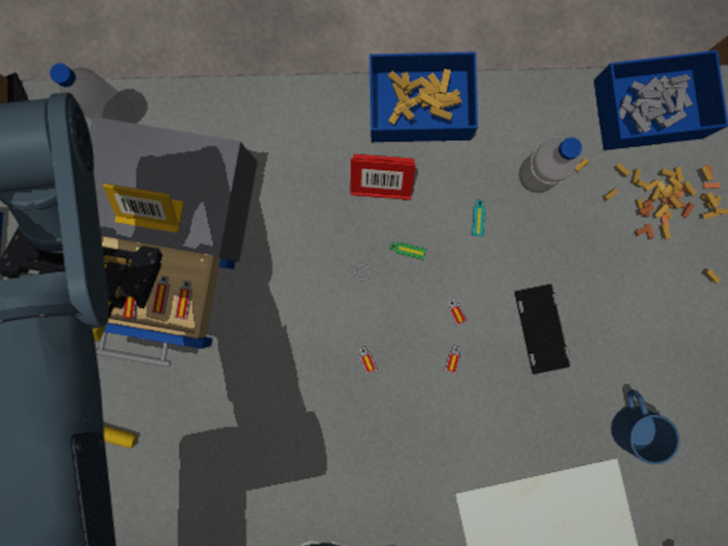

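The scanner faces the yellow board (140,207), and the empty dock shows at (543,328). I'll hold, then measure the dock.

```bash
python3 -m pendant '{"offset":[[0,0,0],[0,0,0],[0,0,0],[0,0,0],[0,0,0],[0,0,0],[0,0,0],[0,0,0],[0,0,0],[0,0,0],[0,0,0],[0,0,0]],"turn":[[0,0,0],[0,0,0],[0,0,0],[0,0,0],[0,0,0],[0,0,0],[0,0,0],[0,0,0],[0,0,0],[0,0,0],[0,0,0],[0,0,0]],"hand":[-1,-1,-1,-1,-1,-1,-1,-1,-1,-1,-1,-1]}'
python3 chk.py d x x
python3 - <<'E'
from h import *
p=cams.snapshot("top");P,u,v=pts(p); rgb=p["pixels"][v,u].astype(int)
m=(abs(P[:,0]-481)<95)&(abs(P[:,1]+394)<60)&(rgb.sum(1)<120)
k=np.zeros((420,560),np.uint8);k[v[m],u[m]]=1
n,l,st,_=cv2.connectedComponentsWithStats(k);i=1+st[1:,4].argmax()
A,_,_=pts(p,l==i);print(len(A),np.median(A[:,2]),cv2.minAreaRect(A[:,:2].astype(np.float32)))
delta([480.5,-394.8,200],down(8.2))
E
```

```text
clock: 45.55
ee_pos: [554.1, 274.5, 282.7]
eef_rot: [-2.98, 0.286, 0.778]
force: [-0.6, -0.3, -0.2]
finger_gap: 39.7
grasp_force: 40.0
off [-0.05  0.    0.  ]
turn [ 0.   -0.    0.01]
39.65152118087323 39.996548909693956
side 0.72 640 tool-frame pctl [[-65.0, -22.0, -0.0], [-55.0, -5.0, 5.0], [39.0, 15.0, 27.0]]
top 0.7 71 tool-frame pctl [[-61.0, 16.0, 2.0], [-54.0, 19.0, 14.0], [-12.0, 20.0, 22.0]]
wrist 0.65 14435 tool-frame pctl [[-38.0, -18.0, -2.0], [23.0, 0.0, 0.0], [56.0, 18.0, 6.0]]
1757 4.774374239803061 ((481.12353515625, -395.11932373046875), (147.49989318847656, 66.66275024414062), 10.353983879089355)
off [ 2.94 22.37  1.5 ]
turn [-0.82  4.83 -3.12]
```

```bash
python3 -m pendant '{"offset":[[0,0,0],[0,0,0],[0,0,0],[0,0,0],[0,0,0],[0,0,0],[0,0,0],[0,0,0]],"turn":[[-0.12,0.69,-0.45],[-0.12,0.69,-0.45],[-0.12,0.69,-0.45],[-0.12,0.69,-0.45],[-0.12,0.69,-0.45],[-0.12,0.69,-0.45],[-0.1,0.69,-0.44],[0,0,0]],"hand":[-1,-1,-1,-1,-1,-1,-1,-1]}'
python3 -c "
from h import *
delta([481,-395,150],down(9))"
```

```text
clock: 46.7
ee_pos: [552.9, 275.0, 283.3]
eef_rot: [-3.132, -0.23, -0.001]
force: [-1.0, -0.7, -0.9]
finger_gap: 39.5
grasp_force: 40.0
off [-5.64 21.75  4.42]
turn [-0.01 -0.01 -0.1 ]
```

```bash
python3 -m pendant '{"offset":[[-0.25,1,0],[-0.25,1,0],[-0.25,1,0],[-0.25,1,0],[-0.25,1,0],[-0.25,1,0],[-0.25,1,0],[-0.25,1,0],[-0.25,1,0],[-0.25,1,0],[-0.25,1,0],[-0.25,1,0]],"turn":[[0,0,-0.1],[0,0,0],[0,0,0],[0,0,0],[0,0,0],[0,0,0],[0,0,0],[0,0,0],[0,0,0],[0,0,0],[0,0,0],[0,0,0]],"hand":[-1,-1,-1,-1,-1,-1,-1,-1,-1,-1,-1,-1]}'
python3 -m pendant '{"offset":[[-0.25,1,0],[-0.25,1,0],[-0.25,1,0],[-0.25,1,0],[-0.25,1,0],[-0.25,1,0.4],[-0.25,1,0.5],[-0.25,1,0.9],[-0.25,1,0.9],[0,0.4,0.9],[0,0,0.8],[0,0,0]],"turn":[[0,0,0],[0,0,0],[0,0,0],[0,0,0],[0,0,0],[0,0,0],[0,0,0],[0,0,0],[0,0,0],[0,0,0],[0,0,0],[0,0,0]],"hand":[-1,-1,-1,-1,-1,-1,-1,-1,-1,-1,-1,-1]}'
python3 - <<'E'
from h import *
delta([481,-395,35],down(9))
s=r.sense();T=Ro.from_rotvec(s["eef_rot"]).as_matrix();print(s["ee_pos"],s["finger_gap"])
p=cams.snapshot("wrist");o=cut_out("scanner",p)[0];A,_,_=pts(p,o["region"]);L=(A-s["ee_pos"])@T;L=L[(abs(L)<100).all(1)];print(len(L),np.percentile(L,[3,50,97],axis=0).round())
E
```

```text
clock: 47.9
ee_pos: [520.5, -96.5, 282.6]
eef_rot: [-3.13, -0.241, 0.003]
force: [0.5, 0.6, -1.8]
finger_gap: 39.6
grasp_force: 40.0
clock: 49.1
ee_pos: [495.5, -382.8, 145.7]
eef_rot: [-3.124, -0.239, 0.009]
force: [0.1, 0.6, -1.8]
finger_gap: 39.7
grasp_force: 40.0
off [-0.52  0.36  3.69]
turn [-0.09  0.05 -0.04]
[ 495.47041781 -382.79220883  145.71917329] 39.69539537182998
14195 [[-37. -18.  -2.]
 [ 23.  -0.  -0.]
 [ 56.  18.   5.]]
```

```bash
python3 -m pendant '{"offset":[[-0.4,0.3,0],[0,0,0.9],[0,0,0.9],[0,0,0.7],[0,0,0],[0,0,0]],"turn":[[0,0,0],[0,0,0],[0,0,0],[0,0,0],[0,0,0],[0,0,0]],"hand":[-1,-1,-1,-1,-1,-1]}'
python3 -c "
from h import *
delta([481,-395,36],down(9))"
```

```text
clock: 49.8
ee_pos: [487.4, -395.7, 76.9]
eef_rot: [3.131, 0.244, 0.001]
force: [0.4, -1.1, -0.9]
finger_gap: 39.7
grasp_force: 40.0
off [-0.21 -0.06  1.36]
turn [ 0.01 -0.   -0.02]
```

```bash
python3 -m pendant '{"offset":[[-0.2,-0.05,0],[0,0,0.6],[0,0,0.4],[0,0,0.2],[0,0,0.12],[0,0,0]],"turn":[[0,0,0],[0,0,0],[0,0,0],[0,0,0],[0,0,0],[0,0,0]],"hand":[-1,-1,-1,-1,-1,-1]}'
python3 -c "
from h import *
delta([481,-395,35],down(9))"
```

```text
clock: 50.4
ee_pos: [481.2, -394.4, 36.3]
eef_rot: [-3.132, -0.245, 0.0]
force: [0.4, 0.8, -0.6]
finger_gap: 39.7
grasp_force: 40.0
off [-0.01  0.02  0.04]
turn [-0.    0.   -0.01]
```

Release, rise, and check the scanner.

```bash
python3 -m pendant '{"offset":[[0,0,0.04],[0,0,0],[0,0,0],[0,0,0],[0,0,-0.5],[0,0,-1],[0,0,-1],[0,0,-1],[0,0,-1],[0,0,-1],[0,0,-0.5],[0,0,0]],"turn":[[0,0,0],[0,0,0],[0,0,0],[0,0,0],[0,0,0],[0,0,0],[0,0,0],[0,0,0],[0,0,0],[0,0,0],[0,0,0],[0,0,0]],"hand":[-1,0.5,0.5,0.5,0.5,0.5,0.5,0.5,0.5,0.5,0.5,0.5]}'
python3 - <<'E'
from h import *
for n in("wrist","top"):
    p=cams.snapshot(n)
    for k in cut_out("scanner",p)[:1]:
        A,_,_=pts(p,k["region"]);A=A[(A[:,2]>28)&(A[:,2]<45)];print(n,len(A),cv2.minAreaRect(A[:,:2].astype(np.float32)) if len(A)>9 else "",np.median(A[:,2]))
X,Y=W(345,371,260)[:2];print(X,Y);delta([X,Y,260],down(-10.7))
E
```

```text
clock: 51.6
ee_pos: [482.1, -395.4, 217.9]
eef_rot: [3.128, 0.244, 0.004]
force: [-0.7, -0.6, 0.0]
finger_gap: 66.4
grasp_force: 0.0
wrist 3982 ((478.4595642089844, -394.7171936035156), (120.29603576660156, 40.515235900878906), 9.009373664855957) 36.286566968136
top 285 ((519.8967895507812, -386.3086242675781), (41.042259216308594, 37.59687423706055), 7.517380237579346) 34.84104779487667
407.88372911559634 300.49436520965713
off [  1.19 -23.23  -1.51]
turn [-0.03  0.03  3.27]
```

```bash
python3 -m pendant '{"offset":[[0,-1,-0.5],[0,-1,-0.5],[0,-1,0],[0,-1,0],[0,-1,0],[0,-1,0],[0,-1,0],[0.1,-1,0],[0.1,-1,0],[0.1,-1,0],[0.1,-1,0],[0.1,-1,0]],"turn":[[0,0,0],[0,0,0],[0,0,0],[0,0,0],[0,0,0],[0,0,0],[0,0,0],[0,0,0],[0,0,0],[0,0,0],[0,0,0],[0,0,0]],"hand":[-1,-1,-1,-1,-1,-1,-1,-1,-1,-1,-1,-1]}'
python3 -m pendant '{"offset":[[0.1,-1,0],[0.1,-1,0],[0.1,-1,0],[0.1,-1,0],[0.1,-1,0],[0.1,-1,0],[0.1,-1,0],[0.1,-1,0],[0.1,-1,0],[0.1,-1,0],[0.1,-1,0],[0,0,0]],"turn":[[0,0,0],[0,0,0],[0,0,0],[0,0,0],[0,0,0],[0,0,0],[0,0,0],[0,0,0],[0,0,0],[0,0,0],[0,0,0],[0,0,0]],"hand":[-1,-1,-1,-1,-1,-1,-1,-1,-1,-1,-1,-1]}'
python3 -m pendant '{"offset":[[0,0,0],[0,0,0],[0,0,0],[0,0,0],[0,0,0]],"turn":[[0,0,1],[0,0,1],[0,0,1],[0,0,0.28],[0,0,0]],"hand":[-1,-1,-1,-1,-1]}'
python3 -c "
from h import *
delta(W(358,371,122),down(-10.7))"
```

```text
clock: 53.0
ee_pos: [439.1, -34.9, 243.2]
eef_rot: [-3.13, -0.244, 0.005]
force: [-0.1, -1.3, -0.2]
finger_gap: 0.3
grasp_force: 0.0
clock: 54.2
ee_pos: [420.3, 297.1, 243.3]
eef_rot: [-3.131, -0.249, 0.005]
force: [0.2, -0.3, -0.0]
finger_gap: 0.8
grasp_force: 0.0
clock: 54.7
ee_pos: [421.3, 294.1, 244.1]
eef_rot: [3.128, -0.293, -0.003]
force: [-0.5, 0.2, 0.0]
finger_gap: 0.2
grasp_force: 0.0
off [-0.04 -0.13  4.07]
turn [ 0.    0.02 -0.  ]
```

```bash
python3 -m pendant '{"offset":[[0,-0.13,1],[0,0,1],[0,0,1],[0,0,0.7],[0,0,0.37],[0,0,0],[0.2,0,0],[0.2,0,0],[0.2,0,0],[0.25,0,0],[0.3,0,0],[0.3,0,0]],"turn":[[0,0,0],[0,0,0],[0,0,0],[0,0,0],[0,0,0],[0,0,0],[0,0,0],[0,0,0],[0,0,0],[0,0,0],[0,0,0],[0,0,0]],"hand":[-1,-1,-1,-1,-1,-1,-1,-1,-1,-1,-1,-1]}'
python3 -m pendant '{"offset":[[0.35,0,0],[0.35,0,0],[0.35,0,0],[0.35,0,0],[0.35,0,0],[0.35,0,0],[0.3,0,0],[0.3,0,0],[0.2,0,0],[0.2,0,0],[0,0,0]],"turn":[[0,0,0],[0,0,0],[0,0,0],[0,0,0],[0,0,0],[0,0,0],[0,0,0],[0,0,0],[0,0,0],[0,0,0],[0,0,0]],"hand":[-1,-1,-1,-1,-1,-1,-1,-1,-1,-1,-1]}'
python3 - <<'E'
from h import *
delta(W(508,371,122),down(-10.7)); print(r.sense()["force"])
E
```

```text
clock: 55.9
ee_pos: [466.0, 290.6, 123.2]
eef_rot: [-3.127, 0.295, 0.0]
force: [-0.9, 1.1, 0.7]
finger_gap: 0.4
grasp_force: 0.7
clock: 57.0
ee_pos: [557.2, 273.0, 122.8]
eef_rot: [-3.127, 0.295, -0.0]
force: [0.7, 0.5, -0.3]
finger_gap: 0.2
grasp_force: 0.0
off [0.37 0.02 0.03]
turn [-0.01 -0.   -0.01]
[ 0.67840307  0.47567539 -0.2520801 ]
```

```bash
python3 -m pendant '{"offset":[[0.2,0,0],[0.15,0,0],[0.1,0,0],[0,0,0]],"turn":[[0,0,0],[0,0,0],[0,0,0],[0,0,0]],"hand":[-1,-1,-1,-1]}'
python3 -m pendant '{"offset":[[0.1,0,0],[0.1,0,0],[0,0,0]],"turn":[[0,0,0],[0,0,0],[0,0,0]],"hand":[-1,-1,-1]}'
python3 -c "
from h import *
delta(W(508,371,122),down(-10.7))"
```

```text
clock: 57.4
ee_pos: [565.9, 271.4, 122.4]
eef_rot: [3.127, -0.293, -0.015]
force: [-15.1, 1.5, 10.3]
finger_gap: 0.2
grasp_force: 8.1
clock: 57.7
ee_pos: [566.4, 271.4, 122.3]
eef_rot: [3.126, -0.291, -0.034]
force: [-38.6, 2.2, 26.2]
finger_gap: 0.5
grasp_force: 19.2
off [0.06 0.03 0.01]
turn [0.04 0.2  0.01]
```

```bash
python3 -m pendant '{"offset":[[-0.5,0,0],[-0.7,0,0],[-0.5,0,0],[0,0,-1],[0,0,-1],[0,0,-1],[0,1,-1],[0,1,0],[0,1,0],[0,1,0],[0,1,0],[0,1,0]],"turn":[[0,0,0],[0,0,0],[0,0,0],[0,0,0],[0,0,0],[0,0,0],[0,0,0],[0,0,0],[0,0,0],[0,0,0],[0,0,0],[0,0,0]],"hand":[-1,-1,-1,-1,-1,-1,-1,-1,-1,-1,-1,-1]}'
python3 -m pendant '{"offset":[[0,1,0],[0,1,0],[0,1,0],[0,1,0],[0,0,0]],"turn":[[0,0,0],[0,0,0],[0,0,0],[0,0,0],[0,0,0]],"hand":[-1,-1,-1,-1,-1]}'
python3 look.py
python3 - <<'E'
from h import *
p=cams.snapshot("top");save(p,"fin.png",scale=1.4);P,_,_=pts(p);X=P[:,:2]@ux;Y=P[:,:2]@uy
m=(X>500)&(X<535)&(Y>290)&(Y<450)&(P[:,2]>108)&(P[:,2]<122);print("handle",np.median(X[m]),m.sum())
for k in cut_out("short1",p)[:4]: print(k["xy"],np.median(pts(p,k["region"])[0],0).round())
for k in cut_out("scanner",p)[:1]:
    A,_,_=pts(p,k["region"]);A=A[(A[:,2]>28)&(A[:,2]<45)];print(len(A),cv2.minAreaRect(A[:,:2].astype(np.float32)) if len(A)>9 else "")
E
```

```text
clock: 58.9
ee_pos: [491.8, 101.0, 243.1]
eef_rot: [-3.127, 0.294, -0.001]
force: [0.5, 0.1, 0.3]
finger_gap: 0.5
grasp_force: 0.0
clock: 59.4
ee_pos: [469.4, -18.5, 243.0]
eef_rot: [3.126, -0.3, 0.001]
force: [0.5, 0.4, 0.5]
finger_gap: 0.4
grasp_force: 0.0
0.72 [314. 192.] [ 626.3 -162.2    7.1   62.8   21.4   71.5] rgb [ 77. 118.  60.] drawer local 
0.63 [416. 250.] [ 481.6 -393.5   34.1  120.3   40.1    9.4] rgb [143. 119.  30.] drawer local 
0.51 [367. 169.] [ 681.5 -289.2    6.8   63.4   19.9  175.7] rgb [ 65. 121.  99.] drawer local 
0.21 [345. 274.] [ 429.4 -237.7    7.4   41.5   18.9  162.6] rgb [133.  78.  52.] drawer local 
[469.7 -16.  242.9] 0.8405145729163076
handle 523.3044524931884 343
[348.9, 235.8] [ 512. -246.    7.]
[345.4, 277.0] [ 428. -237.    6.]
946 ((481.5846862792969, -393.821533203125), (120.5229263305664, 41.05899429321289), 8.65963363647461)
```

View pics/fin.png

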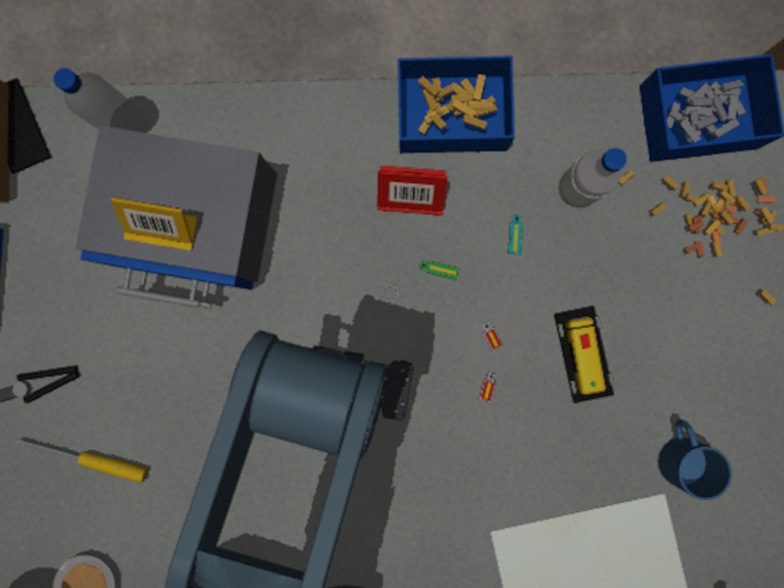

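The drawer is shut at (165,270), the scanner is docked at (585,352), and the shorts and look-alikes are undisturbed. The third short is hidden under the arm.

```bash
python3 -c "
from h import *
print(r.finish_job())"
```

```text
the job is handed in; nothing more can be done
None
```

I handed the job in with all four long badges in the shut drawer, both labels read and the scanner back in its dock; the hand-in call returned no verdict, and the arm hid one short badge in the final picture.

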